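# Shut down the blow-off station: uncouple the air lances and rack them

## Robot

A 7-joint arm with a two-finger parallel gripper is mounted at the origin on the work surface. World frame = base frame: x ahead of the robot, y to its left, z up, the work surface at z = 0. Lengths are in m, angles in rad, forces in N, time in s.
With the tool pointing down it reaches from about 0.35 to 0.9 m from the base axis. Payload 8.1 kg.
Tool frame: the origin (TCP) lies at the very end of the fingers, on their centre line; the grasp point (between the pads) lies 19 mm behind it; z points along the fingers, y is the line along which they close (so a half turn about z gives the same grasp; the last joint's range is limited). The gripper opens to 92 mm and grips with 3 to 60 N. Pads are 19 mm wide; open, the fingers measure 130 mm over their backs; the gripper's body (75 mm by 190 mm) begins 47 mm behind the grasp point.
Start: joints at [1.15, 0.434, 0.025, 1.573, -0.012, 1.134, -0.075], TCP at [0.195, -0.594, 0.227] pointing down, gripper open.
Joint ranges: [-2.62, 2.62], [-0.44, 2.09], [-1.27, 1.32], [0.08, 2.57], [-1.32, 4.46], [0.12, 2], [-2.74, 2.74]. Speed limits (rad/s): [2.22, 2.22, 3.01, 3.01, 3.14, 3.14, 3.14].

## Interface

Orientations are given as a rotation vector (axis times angle).
In Python, from cell import readout, cams, job gives the robot as it stands.
- The arm moves only by the tool drive_tool, never from a script. Its argument "commands" is a list of rows, each a list of 3 entries, a list of its own where there are three numbers: the turn, a rotation vector about the tool's x, y, z in rad, then the shift along the tool's x, y, z in cm, then the gripper's target within -1 to 1 (fully open at 1, half-way at 0, shut at -1). A call has 1 to 20 rows; each row is the pose to reach, as a shift and turn from the pose commanded when the call began, along the tool's axes at that moment; what a row does not reach only later rows make up. A row lasts 1/12 s, in which the tool goes at most 41.7 mm and 7.16 degrees, less where a joint would pass 70% of its speed; a pose out of reach is approached as far as the arm can. A call with a gripper value outside its range is refused whole. The fingers move at their own pace and stop on an object; "newtons" is the grip in N (left out, the last holds). Time passes only in rows, so rows that repeat a pose let the fingers close. It gives the time, the measured TCP pose, the force, the opening and the grip force at its end, in the units of the state.
- readout.observe(): the state, without advancing time (a new reading comes with each control period).
- cams.get_image(name): name is "side" or "top"; returns the picture (420x560x3 uint8, blue, green, red); there is no depth.
- cams.camera_info(name): a dict with "camera_matrix" (3x3 intrinsics, pixels), "k1" (the pictures are not rectified: a ray, as slopes to the right and down, at radius r is drawn at 1 + k1 r^2 times it, then the intrinsics apply), "R" (3x3) and "t" (3): a world point X has camera coordinates R X + t. Camera axes: x right, y down, z forward; pixel columns grow to the right and rows downward; lengths in m; the calibration is good to about 2 mm. A picture is of the moment at which its call begins. camera_info takes no time and is no camera call.
- job.sign_off(): hands the job in; it is judged then, once.
The state is a dict: "clock": time; "joints": joint angles; "dq": joint speeds; "joint_efforts": joint torques, N m; "position": TCP position; "ee_rot": TCP orientation; "force": force on the tool from outside, world axes, zero at the start; "ft_torque": the same for the moment, N m; "width": opening from 0.0 (shut) to 1.0 (fully open); "gripper_force": force on a finger pad.
Only numpy, scipy, OpenCV 4.12 (cv2) and the standard library are available. Lean on these libraries where they do the work, as an engineer would, in place of code of your own. Each camera call takes 0.05 s, during which the arm holds its last target. There are 200 camera calls.

## Task

Put the board blow-off station away for the night. Release the lances in the two air couplers by pulling each spring sleeve fully back until the lance pops loose and letting it snap forward again (never wrench a lance out); then store all the lances, those lying on the bench too, in the rack: each laid in a notch of its own and slid tip-first through the eyelet behind it, until its hex, left outside, is close up to the notched front plate. Do not disturb the spool, screwdriver, tub or mouse.

Things in the scene. Friction and masses are not known exactly. Their poses are not given: they have to be found in the camera images.
- manifold: Fixed air manifold with two level quick couplers, axes 50 mm above the bench at its y = +46 (coupler a) and -46 mm (b). Origin on the bench, between and below their mouths; x points out of the mouths, z up. At x = +127 mm a plate 52 mm tall has a 16 mm notch, open on top, under each axis. Behind x = -62 mm a block 70 mm tall.
- sleeve_a (a joint): Sleeve of coupler a: 0 = home (forward), 0.013 m = fully back, towards the manifold's -x. Its spring pushes forward with 6 N at home, 10.5 N at full travel. Beyond about 0.009 the lance is unlocked and a slow ejector pushes it 15 mm out: hold the sleeve back for about a second. Let go too soon, it jams on the plug: pull again.
- sleeve_b (a joint): As sleeve_a, for coupler b.
- sleeve_a_grip (a point): Grip point of coupler a's sleeve: on its axis, 22 mm behind the mouth, moving with it. The sleeve is a steel tube of 28 mm diameter, 38 mm long (18 mm ahead of this point, 20 mm behind), with a dark collar of 34 mm diameter on its last 6 mm (at the -x end). Axes as the manifold's.
- sleeve_b_grip (a point): As sleeve_a_grip, for coupler b.
- rack: Fixed lance rack, base 130 x 236 x 8 mm. Origin on the bench under its middle; x is the way lances are pushed in, z up. Front plate at x = -51.5 mm (6 mm thick, top 56 mm up): four open-topped notches 16 mm wide, floor 44.5 mm up. Eyelet plate at x = +51.5 mm (5 mm thick, top 85 mm up). A stored lance has its centre at about x = -12 mm, z = 50 mm; its hex meets the front plate at -9.5.
- eyelet1 (a point): Centre of eyelet 1, a round hole of 16 mm diameter straight behind a notch, 51.5 mm above the bench, at the rack's x = +51.5 mm, y = -84 mm. Axes as the rack's.
- eyelet2 (a point): Centre of eyelet 2, a round hole of 16 mm diameter straight behind a notch, 51.5 mm above the bench, at the rack's x = +51.5 mm, y = -28 mm. Axes as the rack's.
- eyelet3 (a point): Centre of eyelet 3, a round hole of 16 mm diameter straight behind a notch, 51.5 mm above the bench, at the rack's x = +51.5 mm, y = 28 mm. Axes as the rack's.
- eyelet4 (a point): Centre of eyelet 4, a round hole of 16 mm diameter straight behind a notch, 51.5 mm above the bench, at the rack's x = +51.5 mm, y = 84 mm. Axes as the rack's.
- lance_a_mid (a point): Centre of lance a (170 mm long, 60 g), on its axis; x points to the tip. Along x in mm: steel plug 11 diameter from -85 to -57, brass hex 14 across flats to -45, aluminium tube 11 diameter to +71 (grip it there; centre of mass near -10), taper to a 5 mm tip at +85. Starts locked in coupler a, its centre at the manifold's x = +59 mm.
- lance_b_mid (a point): As lance a, but starts locked in coupler b. A popped lance has its centre at about the manifold's x = +74 mm and its plug still 11 mm deep in the mouth: draw it level along x by 15 to 20 mm before lifting. Gripped about 15 mm ahead of its centre, the fingers fit between the rack's two plates both before and after the lance is slid in.
- lance_c_mid (a point): Centre of lance c, shaped like lance a; starts lying loose on the bench, its centre 6 to 7 mm up, tip roughly towards the rack; may be absent.
- lance_d_mid (a point): Centre of lance d, shaped like lance a; starts lying loose on the bench, its centre 6 to 7 mm up, tip roughly towards the rack; may be absent.
- lance_a_tip (a point): The tip of lance a, 85 mm from its centre along its x axis.
- lance_b_tip (a point): The tip of lance b, 85 mm from its centre along its x axis.
- lance_c_tip (a point): The tip of lance c, 85 mm from its centre along its x axis.
- lance_d_tip (a point): The tip of lance d, 85 mm from its centre along its x axis.
- spool: Red solder spool, 48 mm diameter, 36 mm tall; bystander. Origin under its centre.
- driver: Screwdriver lying on the bench beyond the work; bystander.
- tub: White plastic tub, 70 mm diameter, 50 mm tall; bystander.
- mouse: Black computer mouse, 110 x 60 x 34 mm; bystander.
Not all that is in view belongs to the job. Leave any black or green look-alike of the part that bears lance_d_mid alone.

How it is judged:
By the outcome, as a careful person would: the job done as asked, in the order asked, and still so for the second after the job is handed in, with the robot touching nothing.
Of lance_c, lance_d only 1 to 2 are there at a start; the rules pass over those that are not, and their reading is None.
At some moment in a run one of lance_c, lance_d may be knocked a few centimetres aside while the robot is not near it.
It also fails if it takes over 210 s, if anything falls off the work surface, if the arm or the gripper's body presses on something with over 40 N, if the wrist force passes 120 N, or if a joint passes its speed limit or range.

## Working session

There is one attempt and no reset: what is moved stays moved. The work goes in short steps, Python scripts to look and compute and a tool call to move; the robot and the scene stay as the last step left them, time stands still between calls to the robot, and variables do not carry over. Pictures are saved under pics/ and viewed, at most 14 in all, crops included, and the job is handed in when it is done.

Besides the shell and the picture viewer there is one more tool, called in YAML: its name, and indented under it one key for each argument. drive_tool: Moves the arm, as the interface text tells. Its arguments: {"type":"object","properties":{"commands":{"type":"array"},"newtons":{"type":"number"}},"required":["commands"]}

```bash
ls; mkdir -p pics
python3 - <<'E'
from cell import readout,cams
import cv2
print(readout.observe())
for n in("top","side"):
    cv2.imwrite(f"pics/{n}0.png",cams.get_image(n)); print(n,cams.camera_info(n))
E
```

```text
pics
{'clock': 0.0, 'joints': array([ 1.15037829,  0.43524556,  0.02498506,  1.57408687, -0.01162857,
        1.1339936 , -0.07509301]), 'dq': array([ 5.01801589e-04, -1.34863051e-03, -4.48429250e-05,  1.06180823e-03,
       -4.84170932e-04, -9.14368777e-04, -7.46177031e-04]), 'joint_efforts': array([-3.38226710e-05, -6.67845154e+01,  9.84591767e-01, -3.14452565e+01,
       -6.05799886e-02,  4.27386013e-02,  9.17804209e-05]), 'position': array([ 0.19509896, -0.59323518,  0.22593503]), 'ee_rot': array([-3.10050722e+00, -4.96751704e-01,  5.85257413e-04]), 'force': array([ 0.25066428,  0.17788521, -0.37822983]), 'ft_torque': array([-0.00373703,  0.0240018 ,  0.02120837]), 'gripper_force': 0.0, 'width': 0.9996977089130048}
top {'camera_matrix': array([[522.37160896,   0.        , 273.4826101 ],
       [  0.        , 522.37160896, 209.24585786],
       [  0.        ,   0.        ,   1.        ]]), 'k1': 0.03124762977087773, 'R': array([[-0.01038454, -0.99993689,  0.00428673],
       [-0.98819859,  0.00960726, -0.15287658],
       [ 0.15282575, -0.00582369, -0.98823599]]), 't': array([-0.04875126,  0.5415852 ,  1.60659819])}
side {'camera_matrix': array([[390.81738892,   0.        , 283.21326657],
       [  0.        , 390.81738892, 214.53648756],
       [  0.        ,   0.        ,   1.        ]]), 'k1': -0.017834636154943705, 'R': array([[ 0.9729296 , -0.23064688,  0.01449173],
       [-0.13584917, -0.62152343, -0.77152682],
       [ 0.1869572 ,  0.74867259, -0.63603173]]), 't': array([-0.50306578,  0.10302933,  1.04328743])}
```

View pics/top0.png

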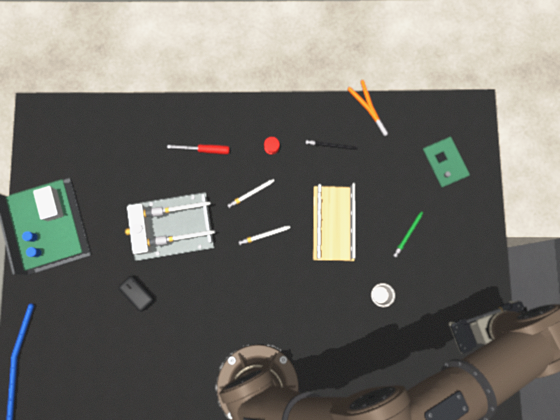

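View pics/side0.png

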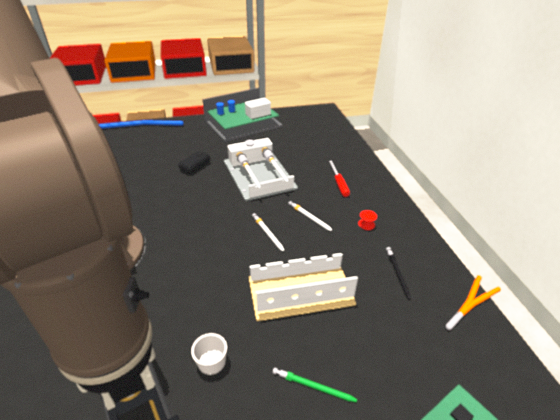

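The image shows these candidates in the top view. Lances c and d are the white tubes with brass hexes at (250,193) and (265,235). The look-alikes are black at (330,145) and green at (408,233). The coupled lances are at about (185,209) and (190,238). The manifold is at (170,227) with its mouths facing right, and the rack is at (335,222). Bystanders are the spool (272,145), driver (200,149), tub (382,295) and mouse (136,292).

```bash
cat > h.py <<'E'
import numpy as np,cv2
from cell import readout,cams
from scipy.spatial.transform import Rotation as Ro
INF={n:cams.camera_info(n) for n in("top","side")}
def ray(n,uv):
    c=INF[n];K=c["camera_matrix"];d=np.array([c["k1"],0,0,0,0])
    p=cv2.undistortPoints(np.array(uv,float).reshape(-1,1,2),K,d).reshape(-1,2)
    D=np.c_[p,np.ones(len(p))]@c["R"]
    return -c["R"].T@c["t"],D
def onz(n,uv,z):
    o,D=ray(n,uv); return o+D*((z-o[2])/D[:,2])[:,None]
def proj(n,X):
    c=INF[n];X=np.asarray(X,float).reshape(-1,3)
    return cv2.projectPoints(X,cv2.Rodrigues(c["R"])[0],c["t"],c["camera_matrix"],np.array([c["k1"],0,0,0,0]))[0].reshape(-1,2)
def crop(n,x0,y0,x1,y1,s,im=None):
    im=cams.get_image(n) if im is None else im
    return cv2.resize(im[y0:y1,x0:x1],None,fx=s,fy=s,interpolation=cv2.INTER_CUBIC)
def toolshift(dw):  # world vector (m) -> tool cm
    s=readout.observe();R=Ro.from_rotvec(s["ee_rot"]);return R.inv().apply(dw)*100
def st():
    s=readout.observe();R=Ro.from_rotvec(s["ee_rot"]).as_matrix()
    print("t%.2f"%s["clock"],"pos",s["position"].round(4),"x",R[:,0].round(3),"y",R[:,1].round(3),"z",R[:,2].round(3),"q",s["joints"].round(2),"F",s["force"].round(1),"w",round(s["width"],3),"g",round(s["gripper_force"],1));return s,R
E
python3 - <<'E'
from h import *
a=crop("top",115,172,365,272,3.2,cv2.imread("pics/top0.png"))
b=crop("side",215,130,365,325,1.45,cv2.imread("pics/side0.png"))
c=np.zeros((600,800,3),np.uint8);c[:320,:]=a;c[320:320+min(280,b.shape[0]),:b.shape[1]]=b[:280]
cv2.imwrite("pics/c1.png",c)
im=cv2.imread("pics/top0.png");g=cv2.cvtColor(im,cv2.COLOR_BGR2HSV)
m=(g[...,2]>90).astype(np.uint8);m[:100]=0
n,l,s,ce=cv2.connectedComponentsWithStats(m)
for i in range(1,n):
    if s[i,4]>60 and s[i,4]<4000:
        p=np.argwhere(l==i)[:,::-1].astype(np.float32)
        r=cv2.minAreaRect(p); print(i,s[i],ce[i].round(1),[np.round(v,1) for v in r], onz("top",ce[i],.0065)[0].round(4),im[l==i].mean(0).round())
E
```

```text
2 [357 100  31  36 323] [373.2 114.5] [array([375. , 114.9]), array([45.4, 11.2]), np.float64(53.4)] [ 0.861  -0.3881  0.0065] [ 96. 154. 211.]
4 [263 136  17  19 251] [271.2 144.9] [array([271., 145.]), array([18., 16.]), np.float64(90.0)] [ 0.7604 -0.0491  0.0065] [ 63.  70. 223.]
5 [ 423  137   47   50 1308] [446.2 161.7] [array([445.9, 161.3]), array([44.9, 31.5]), np.float64(64.3)] [ 0.698  -0.6196  0.0065] [119. 154.  92.]
7 [167 144  63  11 421] [203.8 148.1] [array([198. , 147.5]), array([62.3,  9.3]), np.float64(4.4)] [0.7514 0.1719 0.0065] [ 90.  93. 198.]
8 [227 178  48  30 286] [250.3 192.8] [array([250.7, 192.9]), array([ 6.3, 54.2]), np.float64(60.9)] [0.6011 0.0202 0.0065] [187. 196. 199.]
9 [ 312  182   44   80 3266] [334.  222.8] [array([333.5, 221.5]), array([79., 43.]), np.float64(90.0)] [ 0.5005 -0.2483  0.0065] [180. 225. 233.]
12 [393 211  30  47 250] [407.5 234.6] [array([408.1, 234.1]), array([ 5.8, 52.8]), np.float64(32.7)] [ 0.4604 -0.482   0.0065] [ 97. 164.  81.]
13 [  0 215  15 104 456] [  3.2 258.6] [array([  7. , 266.5]), array([103.,  14.]), np.float64
[... 504 characters left out ...]
6.1 361.3] [array([ 16.1, 360.6]), array([ 13.4, 118.6]), np.float64(10.6)] [0.0851 0.7353 0.0065] [193. 105.  54.]
23 [470 314  22  30 384] [481.2 329.2] [array([480.5, 328.5]), array([29., 21.]), np.float64(90.0)] [ 0.1643 -0.6941  0.0065] [116. 127. 131.]
25 [ 215  344   67   76 2446] [243.6 384.2] [array([247.1, 382.8]), array([75.5, 64.8]), np.float64(87.2)] [0.0069 0.0423 0.0065] [107. 121. 137.]
33 [ 332  374  156   46 2396] [430.5 403. ] [array([409.5, 396.5]), array([ 45., 155.]), np.float64(90.0)] [-0.0526 -0.5244  0.0065] [ 85.  98. 115.]
36 [352 396  42  17  79] [373.4 405.7] [array([373.2, 405.7]), array([ 3.7, 44. ]), np.float64(68.7)] [-0.0595 -0.3512  0.0065] [ 75.  87. 101.]
```

View pics/c1.png

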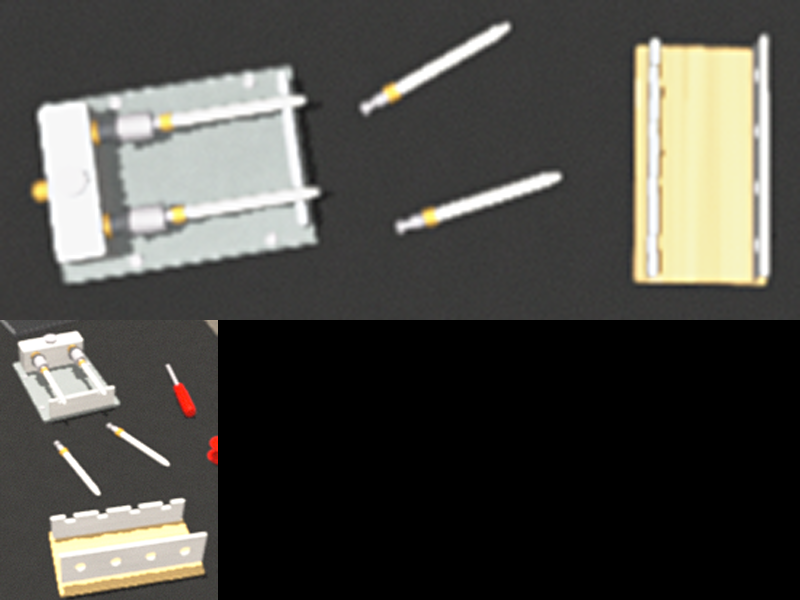

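The crop confirms that both loose lances, at crop (435,70) and (480,205), are white with brass hexes. The coupler lances have tips at (305,100) and (318,192). The rack's front plate is at about x=655 and its eyelet plate at about x=764. Next I measure them.

```bash
cat > m.py <<'E'
from h import *
def yel(im,box):
    g=cv2.cvtColor(im,cv2.COLOR_BGR2HSV);m=((g[...,0]>12)&(g[...,0]<32)&(g[...,1]>100)&(g[...,2]>110)).astype(np.uint8)
    k=np.zeros_like(m);x0,y0,x1,y1=box;k[y0:y1,x0:x1]=1
    return m&k
def lances(im,n="top",boxes=(),z=.0065):
    pass
E
python3 - <<'E'
from h import *; from m import *
im=cv2.imread("pics/top0.png")
# hexes
n,l,s,ce=cv2.connectedComponentsWithStats(yel(im,(118,178,312,270)))
for i in range(1,n): print("yel",s[i,4],ce[i].round(1),"z50",onz("top",ce[i],.05)[0].round(4),"z6",onz("top",ce[i],.0065)[0].round(4))
# loose lances
g=im.max(2);m=(g>110).astype(np.uint8)
n,l,s,ce=cv2.connectedComponentsWithStats(m)
def fit(P):
    c=P.mean(0);v=np.linalg.svd(P-c,full_matrices=False)[2][0];t=(P-c)@v;return c,v,t.min(),t.max()
for i in range(1,n):
    if 200<s[i,4]<400 and 225<ce[i][0]<275 and 170<ce[i][1]<250:
        P=onz("top",np.argwhere(l==i)[:,::-1],.0065)[:,:2];c,v,a,b=fit(P)
        if v[1]>0:v,a,b=-v,-b,-a
        print("loose mid",(c+v*(a+b)/2).round(4),"v",v.round(4),"len",round(b-a,4),"ends",(c+v*a).round(4),(c+v*b).round(4))
# coupled tubes: bright strip rows
for nm,(x0,x1),ya,yb in(("a",(172,200),209.2,205),("b",(176,204),237.8,233.7)):
    pts=[]
    for x in range(x0,x1):
        yc=ya+(yb-ya)*(x-x0)/(x1-x0);ys=np.arange(int(yc)-5,int(yc)+6);w=np.clip(im[ys,x].min(1).astype(float)-190,0,None)
        if w.sum()>0: pts.append((x,(w*ys).sum()/w.sum()))
    P=onz("top",pts,.0535)[:,:2];c,v,a,b=fit(P)
    if v[1]>0:v=-v
    print("tube",nm,np.round(pts[0],1),np.round(pts[-1],1),c.round(4),v.round(4),"resid",np.abs((P-c)@[v[1],-v[0]]).max().round(4))
# rack edges
def cross(a,th,start,step):
    i=start
    while (a[i]-th)*(a[i+step]-th)>0:i+=step
    return i+step*(a[i]-th)/(a[i]-a[i+step])
E1=[];E2=[];E0=[]
for r in range(188,256,2):
    row=im[r].astype(float)
    E1.append((cross(row.max(1),130,353,1),r)); E0.append((cross(row.max(1),130,316,-1),r))
for nm,e,z in(("eyelet right",E1,.085),("base left",E0,.008)):
    P=onz("top",e,z)[:,:2];c,v,a,b=fit(P);print(nm,c.round(4),v.round(4),"res",np.abs((P-c)@[v[1],-v[0]]).max().round(4))
for nm,col,z in(("eyelet",354,.085),("front",319.5,.056),("base",335,.008)):
    a=im[:,int(col)].astype(float).max(1);u,d=cross(a,130,220,-1),cross(a,130,220,1)
    print(nm,"ends",onz("top",[(col,u),(col,d)],z)[:,:2].round(4),u,d)
E
```

```text
yel 17 [236.9 200.5] z50 [0.5687 0.0605 0.05  ] z6 [0.5762 0.0633 0.0065]
yel 16 [166.3 210.2] z50 [0.5401 0.2815 0.05  ] z6 [0.5468 0.2903 0.0065]
yel 12 [144.4 213.4] z50 [0.5305 0.3495 0.05  ] z6 [0.537  0.3601 0.0065]
yel 28 [126.9 231.3] z50 [0.4748 0.4021 0.05  ] z6 [0.4798 0.4141 0.0065]
yel 15 [170.3 238.9] z50 [0.4496 0.2671 0.05  ] z6 [0.4539 0.2755 0.0065]
yel 19 [248.8 239.5] z50 [0.4454 0.0236 0.05  ] z6 [0.4496 0.0255 0.0065]
yel 15 [147.9 242.1] z50 [0.4406 0.3363 0.05  ] z6 [0.4447 0.3466 0.0065]
loose mid [0.6015 0.019 ] v [ 0.4995 -0.8663] len 0.173 ends [0.5583 0.0939] [ 0.6447 -0.0559]
loose mid [ 0.4649 -0.024 ] v [ 0.2964 -0.9551] len 0.174 ends [0.4392 0.0591] [ 0.4907 -0.1071]
tube a [172.  208.3] [199.  204.1] [0.5516 0.2212] [ 0.1441 -0.9896] resid 0.0018
tube b [176.  237.1] [203.  232.7] [0.4606 0.2074] [ 0.141 -0.99 ] resid 0.0013
eyelet right [ 0.4959 -0.3034] [-0.9996  0.0284] res 0.0006
base left [ 0.5073 -0.1796] [-0.9997  0.0261] res 0.0006
eyelet ends [[ 0.616  -0.3041]
 [ 0.3762 -0.2959]] 182.42028985507247 260.16129032258067
front ends [[ 0.6204 -0.2   ]
 [ 0.3785 -0.1942]] 183.25641025641025 260.23762376237624
base ends [[ 0.6212 -0.2547]
 [ 0.3805 -0.2478]] 185.82432432432432 260.3047619047619
```

```bash
cat >> h.py <<'E'
MX=np.array([.146,-.989,0]);MX/=np.linalg.norm(MX);MY=np.array([-MX[1],MX[0],0]);MO=np.array([.495,.2824,0])
RX=np.array([-.027,-.9996,0]);RX/=np.linalg.norm(RX);RY=np.array([-RX[1],RX[0],0]);RO=np.array([.4985,-.247,0])
Z=np.array([0,0,1.])
def M(x,y,z):return MO+x*MX+y*MY+z*Z
def K(x,y,z):return RO+x*RX+y*RY+z*Z
def go(p,xdir=None):
    "turn, shift(cm) from the present pose to TCP p, tool z down, tool x along +-xdir"
    s,R=st()
    if xdir is None: dr=np.zeros(3)
    else:
        x=np.array(xdir,float)
        if x@R[:,0]<0:x=-x
        x/=np.linalg.norm(x);T=np.c_[x,np.cross([0,0,-1.],x),[0,0,-1.]]
        dr=Ro.from_matrix(R.T@T).as_rotvec()
    print("turn",dr.round(3).tolist(),"shift",(R.T@(np.array(p)-s["position"])*100).round(2).tolist())
E
python3 -c "
from h import *
go([.50,-.05,.25]);go(M(-.022,.046,.12),-MX)"
```

```text
t0.10 pos [ 0.1951 -0.5933  0.226 ] x [ 0.95   0.312 -0.   ] y [ 0.312 -0.95  -0.001] z [-0.001  0.001 -1.   ] q [ 1.15  0.44  0.02  1.57 -0.01  1.13 -0.08] F [-0.   0.2 -0.1] w 1.005 g 0.0
turn [0.0, 0.0, 0.0] shift [45.94, -42.09, -2.34]
t0.10 pos [ 0.1951 -0.5933  0.226 ] x [ 0.95   0.312 -0.   ] y [ 0.312 -0.95  -0.001] z [-0.001  0.001 -1.   ] q [ 1.15  0.44  0.02  1.57 -0.01  1.13 -0.08] F [-0.   0.2 -0.1] w 1.005 g 0.0
turn [-0.001, -0.001, -1.4] shift [60.75, -75.19, 10.7]
```

drive_tool:
  commands:
    - [[0,0,-0.7],[46,-42,-2.4],1]
    - [[0,0,-0.7],[46,-42,-2.4],1]
    - [[0,0,-0.7],[46,-42,-2.4],1]
    - [[0,0,-0.7],[46,-42,-2.4],1]
    - [[0,0,-0.7],[46,-42,-2.4],1]
    - [[0,0,-0.7],[46,-42,-2.4],1]
    - [[0,0,-0.7],[46,-42,-2.4],1]
    - [[0,0,-0.7],[46,-42,-2.4],1]
    - [[0,0,-0.7],[46,-42,-2.4],1]
    - [[0,0,-0.7],[46,-42,-2.4],1]
    - [[0,0,-0.7],[46,-42,-2.4],1]
    - [[0,0,-0.7],[46,-42,-2.4],1]
    - [[0,0,-0.7],[46,-42,-2.4],1]
    - [[0,0,-0.7],[46,-42,-2.4],1]
    - [[0,0,-0.7],[46,-42,-2.4],1]
    - [[0,0,-0.7],[46,-42,-2.4],1]
    - [[0,0,-0.7],[46,-42,-2.4],1]
    - [[0,0,-0.7],[46,-42,-2.4],1]
    - [[0,0,-0.7],[46,-42,-2.4],1]

```text
clock: 1.68
position: [0.5003, -0.0526, 0.2503]
ee_rot: [2.745, 1.528, -0.002]
force: [0.2, 0.4, 0.2]
width: 0.995
gripper_force: 0.0
```

```bash
python3 -c "
from h import *
go(M(-.022,.046,.12),-MX)"
```

```text
t1.68 pos [ 0.5003 -0.0526  0.2503] x [ 0.527  0.85  -0.001] y [ 0.85  -0.527 -0.001] z [-0.001 -0.001 -1.   ] q [ 0.37  0.26 -0.46  1.8   0.13  1.11 -0.69] F [0.2 0.4 0.2] w 0.995 g 0.0
turn [-0.001, 0.001, -0.702] shift [32.85, -16.01, 13.0]
```

drive_tool:
  commands:
    - [[0,0,-0.7],[32.9,-16,8],0.3]
    - [[0,0,-0.7],[32.9,-16,8],0.3]
    - [[0,0,-0.7],[32.9,-16,8],0.3]
    - [[0,0,-0.7],[32.9,-16,8],0.3]
    - [[0,0,-0.7],[32.9,-16,8],0.3]
    - [[0,0,-0.7],[32.9,-16,8],0.3]
    - [[0,0,-0.7],[32.9,-16,8],0.3]
    - [[0,0,-0.7],[32.9,-16,8],0.3]
    - [[0,0,-0.7],[32.9,-16,8],0.3]
    - [[0,0,-0.7],[32.9,-16,8],0.3]
    - [[0,0,-0.7],[32.9,-16,8],0.3]
    - [[0,0,-0.7],[32.9,-16,13],0.3]
    - [[0,0,-0.7],[32.9,-16,13],0.3]
    - [[0,0,-0.7],[32.9,-16,13],0.3]
    - [[0,0,-0.7],[32.9,-16,13],0.3]

```text
clock: 2.93
position: [0.5383, 0.3109, 0.1212]
ee_rot: [2.055, 2.376, -0.002]
force: [0.6, -0.5, -0.1]
width: 0.654
gripper_force: 0.0
```

```bash
python3 -c "
from h import *
go(M(-.022,.046,.033),-MX)
a=crop('top',115,172,255,272,3.4); b=crop('side',205,110,315,210,2.4)
c=np.zeros((600,800,3),np.uint8);c[:340,:476]=a[:340,:476];c[360:600,:264]=b;cv2.imwrite('pics/c2.png',c)
"
```

```text
t2.93 pos [0.5383 0.3109 0.1212] x [-0.144  0.99  -0.001] y [ 0.99   0.144 -0.001] z [-0.001 -0.001 -1.   ] q [-0.21  0.61 -0.6   1.66  0.4   1.   -0.81] F [ 0.6 -0.5 -0.1] w 0.654 g 0.0
turn [-0.001, 0.001, -0.002] shift [0.02, -0.09, 8.82]
```

View pics/c2.png

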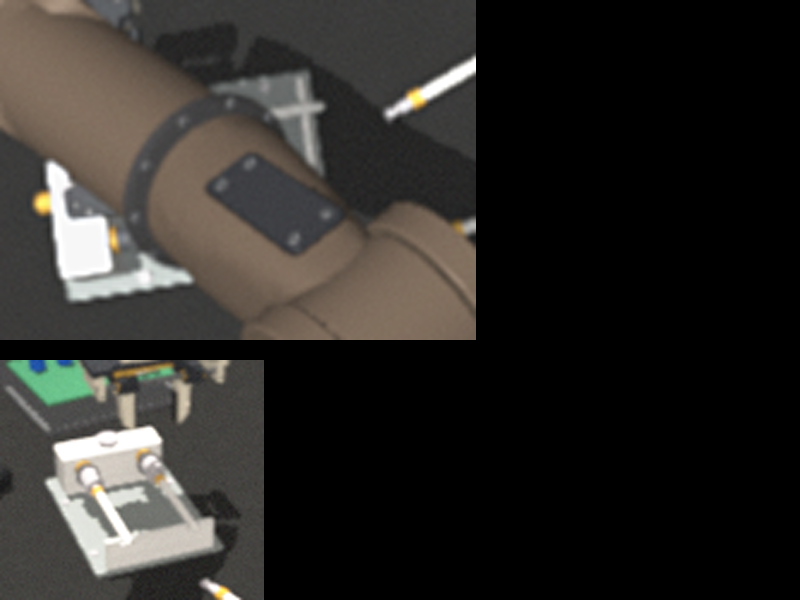

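The side crop shows the open fingers above and behind coupler a. Its sleeve is at crop (150,463), and the target lies between the fingers. I'll descend and close.

drive_tool:
  commands:
    - [[0,0,0],[0,-0.1,4],0.3]
    - [[0,0,0],[0,-0.1,6],0.3]
    - [[0,0,0],[0,-0.1,8],0.3]
    - [[0,0,0],[0,-0.1,8.8],0.3]
    - [[0,0,0],[0,-0.1,8.8],0.3]
    - [[0,0,0],[0,-0.1,8.8],-0.5]
    - [[0,0,0],[0,-0.1,8.8],-0.5]
    - [[0,0,0],[0,-0.1,8.8],-0.5]
    - [[0,0,0],[0,-0.1,8.8],-0.5]
    - [[0,0,0],[0,-0.1,8.8],-0.5]
    - [[0,0,0],[0,-0.1,8.8],-0.5]
  newtons: 20

```text
clock: 3.95
position: [0.5366, 0.313, 0.0332]
ee_rot: [-2.052, -2.379, -0.0]
force: [1.4, -1.2, 6.0]
width: 0.293
gripper_force: 20.0
```

```bash
python3 -c "
from h import *
s,R=st();print(R.T@s['force'],s['ft_torque'])
im=cams.get_image('side')
cv2.imwrite('pics/c3.png',crop('side',215,110,315,200,6,im))
print(proj('side',[M(-.022,.046,.05),M(-.022,-.046,.05),s['position']]))"
```

```text
t3.95 pos [0.5366 0.313  0.0332] x [-0.147  0.989  0.   ] y [0.989 0.147 0.   ] z [ 0.  0. -1.] q [-0.25  0.71 -0.55  1.73  0.48  0.84 -0.87] F [ 1.4 -1.2  6. ] w 0.293 g 20.0
[-1.35124924  1.214491   -5.97535602] [-0.26391339 -0.22959462  0.08741855]
[[268.31104401 155.92279836]
 [242.67412312 160.86542653]
 [268.0289109  159.8224989 ]]
```

View pics/c3.png

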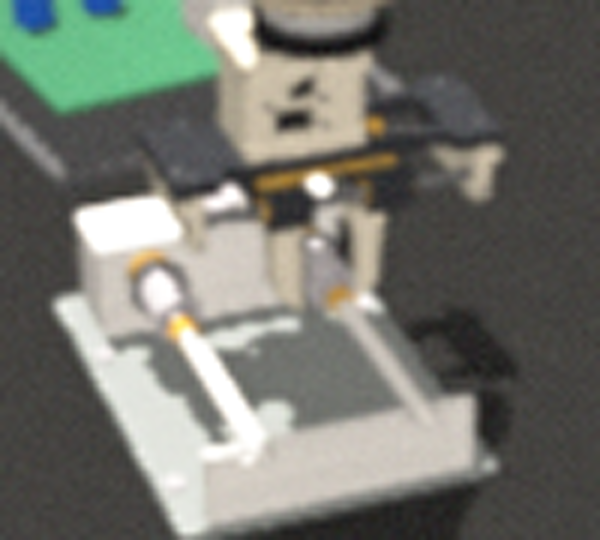

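The picture shows the fingers closed on sleeve a at (320,270), with hex and lance ahead of it at (340,295). Now I pull with a firmer grip.

drive_tool:
  commands:
    - [[0,0,0],[0,0,0],-0.6]
    - [[0,0,0],[0,0,0],-0.6]
    - [[0,0,0],[0.3,0,0],-0.6]
    - [[0,0,0],[0.6,0,0],-0.6]
    - [[0,0,0],[0.9,0,0],-0.6]
    - [[0,0,0],[1.2,0,0],-0.6]
    - [[0,0,0],[1.3,0,0],-0.6]
    - [[0,0,0],[1.3,0,0],-0.6]
    - [[0,0,0],[1.3,0,0],-0.6]
    - [[0,0,0],[1.3,0,0],-0.6]
  newtons: 45

```text
clock: 4.83
position: [0.5351, 0.3227, 0.0332]
ee_rot: [2.052, 2.375, -0.006]
force: [-2.8, -9.9, 11.8]
width: 0.286
gripper_force: 45.0
```

```bash
python3 -c "
from h import *
s,R=st();print(R.T@s['force'],MX@(s['position']-MO),MY@(s['position']-MO))
"
```

```text
t4.83 pos [0.5351 0.3227 0.0332] x [-0.145  0.989 -0.005] y [ 0.989  0.145 -0.001] z [-0.    -0.005 -1.   ] q [-0.27  0.71 -0.55  1.72  0.48  0.85 -0.89] F [-2.8 -9.9 11.8] w 0.286 g 45.0
[ -9.48252456  -4.1964292  -11.77446021] -0.033964454999810906 0.04557088450782163
```

drive_tool:
  commands:
    - [[0,0,0],[0.2,0,0],-0.6]
    - [[0,0,0],[0.4,0,0],-0.6]
    - [[0,0,0],[0.5,0,0],-0.6]
    - [[0,0,0],[0.5,0,0],-0.6]
    - [[0,0,0],[0.5,0,0],-0.6]
    - [[0,0,0],[0.5,0,0],-0.6]
    - [[0,0,0],[0.5,0,0],-0.6]
    - [[0,0,0],[0.5,0,0],-0.6]
    - [[0,0,0],[0.5,0,0],-0.6]
    - [[0,0,0],[0.5,0,0],-0.6]
    - [[0,0,0],[0.5,0,0],-0.6]
    - [[0,0,0],[0.5,0,0],-0.6]
    - [[0,0,0],[0.5,0,0],-0.6]
    - [[0,0,0],[0.5,0,0],-0.6]
    - [[0,0,0],[0.5,0,0],-0.6]
    - [[0,0,0],[0.5,0,0],-0.6]
    - [[0,0,0],[0.5,0,0],-0.6]
    - [[0,0,0],[0.5,0,0],-0.6]

```text
clock: 6.33
position: [0.5347, 0.3258, 0.0331]
ee_rot: [2.052, 2.372, -0.009]
force: [-2.7, -14.7, 16.9]
width: 0.287
gripper_force: 45.0
```

```bash
python3 -c "
from h import *; from m import *
s,R=st();print(R.T@s['force'],MX@(s['position']-MO),MY@(s['position']-MO))
im=cams.get_image('side')
m=yel(im,(235,140,300,190));n,l,t,ce=cv2.connectedComponentsWithStats(m)
print([(t[i,4],ce[i].round(1)) for i in range(1,n)],proj('side',[M(.008,.046,.05),M(.023,.046,.05),M(.008,-.046,.05),M(.023,-.046,.05)]).round(1))
cv2.imwrite('pics/c4.png',crop('side',215,110,315,200,6,im))"
```

```text
t6.33 pos [0.5347 0.3258 0.0331] x [-0.144  0.99  -0.007] y [ 0.99   0.144 -0.001] z [-0.    -0.007 -1.   ] q [-0.28  0.72 -0.55  1.72  0.48  0.85 -0.9 ] F [ -2.7 -14.7  16.9] w 0.287 g 45.0
[-14.27369602  -4.77838487 -16.75317952] -0.03712254399872469 0.04560187411732514
[(np.int32(1), array([257., 141.])), (np.int32(8), array([238.4, 153.1])), (np.int32(3), array([268.3, 155.3])), (np.int32(7), array([272., 161.])), (np.int32(8), array([244.2, 163.9]))] [[271.3 160.2]
 [272.9 162.5]
 [245.3 165.4]
 [246.7 167.7]]
```

Coupler a's hex has moved to (272,161), which matches the popped position. I'll open to let the sleeve snap forward, then lift and go to coupler b.

drive_tool:
  commands:
    - [[0,0,0],[0,0,0],0.3]
    - [[0,0,0],[0,0,0],0.3]
    - [[0,0,0],[0,0,0],0.3]
    - [[0,0,0],[0,0,0],0.3]
    - [[0,0,0],[-1.6,0,0],0.3]
    - [[0,0,0],[-1.6,0,-4],0.3]
    - [[0,0,0],[-1.6,0,-7],0.3]
    - [[0,0,0],[-1.6,-4,-7],0.3]
    - [[0,0,0],[-1.6,-8,-7],0.3]
    - [[0,0,0],[-1.6,-9.2,-7],0.3]
    - [[0,0,0],[-1.6,-9.2,-7],0.3]
    - [[0,0,0],[-1.6,-9.2,-7],0.3]
  newtons: 20

```text
clock: 7.38
position: [0.4448, 0.3018, 0.1031]
ee_rot: [2.05, 2.38, 0.001]
force: [0.2, 0.1, 0.3]
width: 0.649
gripper_force: 0.0
```

```bash
python3 -c "
from h import *; from m import *
go(M(-.022,-.0465,.033),-MX)
im=cams.get_image('side')
m=yel(im,(235,140,300,190));n,l,t,ce=cv2.connectedComponentsWithStats(m)
print([(t[i,4],ce[i].round(1)) for i in range(1,n)])
cv2.imwrite('pics/c4.png',crop('side',215,110,315,200,6,im))"
```

```text
t7.38 pos [0.4448 0.3018 0.1031] x [-0.148  0.989  0.   ] y [0.989 0.148 0.001] z [ 0.001  0.    -1.   ] q [-0.24  0.52 -0.63  1.89  0.39  0.86 -0.92] F [0.2 0.1 0.3] w 0.649 g 0.0
turn [0.001, -0.0, 0.002] shift [-0.45, 0.03, 7.01]
[(np.int32(9), array([263.8, 148.1])), (np.int32(8), array([238.5, 153. ])), (np.int32(6), array([272.2, 160.8])), (np.int32(8), array([245.1, 163.8]))]
```

View pics/c4.png

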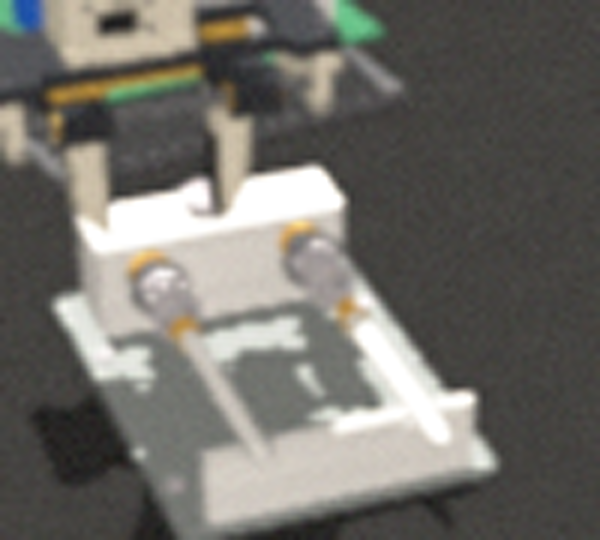

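The picture shows lance a popped, with a gap between its hex at (350,310) and its sleeve, and sleeve a forward again. Next is coupler b.

drive_tool:
  commands:
    - [[0,0,0],[-0.45,0,3],0.3]
    - [[0,0,0],[-0.45,0,5],0.3]
    - [[0,0,0],[-0.45,0,7],0.3]
    - [[0,0,0],[-0.45,0,7],0.3]
    - [[0,0,0],[-0.45,0,7],-0.6]
    - [[0,0,0],[-0.45,0,7],-0.6]
    - [[0,0,0],[-0.45,0,7],-0.6]
    - [[0,0,0],[-0.45,0,7],-0.6]
    - [[0,0,0],[-0.45,0,7],-0.6]
    - [[0,0,0],[-0.45,0,7],-0.6]
    - [[0,0,0],[-0.1,0,7],-0.6]
    - [[0,0,0],[0.3,0,7],-0.6]
    - [[0,0,0],[0.6,0,7],-0.6]
    - [[0,0,0],[0.9,0,7],-0.6]
    - [[0,0,0],[1.2,0,7],-0.6]
    - [[0,0,0],[1.35,0,7],-0.6]
    - [[0,0,0],[1.35,0,7],-0.6]
    - [[0,0,0],[1.35,0,7],-0.6]
  newtons: 45

```text
clock: 8.93
position: [0.444, 0.31, 0.0333]
ee_rot: [2.052, 2.372, -0.009]
force: [-1.8, -15.6, 17.5]
width: 0.283
gripper_force: 45.0
```

```bash
python3 -c "
from h import *
s,R=st();print(R.T@s['force'],MX@(s['position']-MO),MY@(s['position']-MO))
"
```

```text
t8.93 pos [0.444  0.31   0.0333] x [-0.144  0.99  -0.007] y [ 0.99   0.144 -0.001] z [ 0.    -0.008 -1.   ] q [-0.31  0.61 -0.56  1.93  0.48  0.74 -1.01] F [ -1.8 -15.6  17.5] w 0.283 g 45.0
[-15.28506519  -4.03475878 -17.41011519] -0.03474068310256574 -0.04642795361543803
```

drive_tool:
  commands:
    - [[0,0,0],[0,0,0],-0.6]
    - [[0,0,0],[0,0,0],-0.6]
    - [[0,0,0],[0,0,0],-0.6]
    - [[0,0,0],[0,0,0],-0.6]
    - [[0,0,0],[0,0,0],-0.6]
    - [[0,0,0],[0,0,0],-0.6]
    - [[0,0,0],[0,0,0],-0.6]
    - [[0,0,0],[0,0,0],-0.6]
    - [[0,0,0],[0,0,0],-0.6]
    - [[0,0,0],[0,0,0],-0.6]
    - [[0,0,0],[0,0,0],-0.6]
    - [[0,0,0],[0,0,0],-0.6]
    - [[0,0,0],[0,0,0],0.3]
    - [[0,0,0],[0,0,0],0.3]
    - [[0,0,0],[0,0,0],0.3]
    - [[0,0,0],[0,0,0],0.3]
    - [[0,0,0],[-1.6,0,0],0.3]
    - [[0,0,0],[-1.6,0,-4],0.3]
    - [[0,0,0],[-1.6,0,-7],0.3]
    - [[0,0,0],[-1.6,0,-7],0.3]

```text
clock: 10.6
position: [0.4476, 0.3018, 0.108]
ee_rot: [2.051, 2.378, 0.012]
force: [0.8, 1.2, -0.1]
width: 0.65
gripper_force: 0.0
```

```bash
python3 -c "
from h import *; from m import *
go(M(.089,-.046,.12),-MX)
im=cams.get_image('side')
m=yel(im,(235,140,300,190));n,l,t,ce=cv2.connectedComponentsWithStats(m)
print([(t[i,4],ce[i].round(1)) for i in range(1,n)])
cv2.imwrite('pics/c5.png',crop('side',215,110,315,200,6,im))"
```

```text
t10.60 pos [0.4476 0.3018 0.108 ] x [-0.147  0.989  0.004] y [0.989 0.147 0.006] z [ 0.006  0.005 -1.   ] q [-0.23  0.51 -0.64  1.89  0.39  0.86 -0.91] F [ 0.8  1.2 -0.1] w 0.65 g 0.0
turn [0.006, -0.004, 0.001] shift [-11.5, -0.2, -1.25]
[(np.int32(8), array([263.5, 148.2])), (np.int32(9), array([238.4, 152.9])), (np.int32(6), array([272.2, 160.8])), (np.int32(8), array([245.9, 166.2]))]
```

View pics/c5.png

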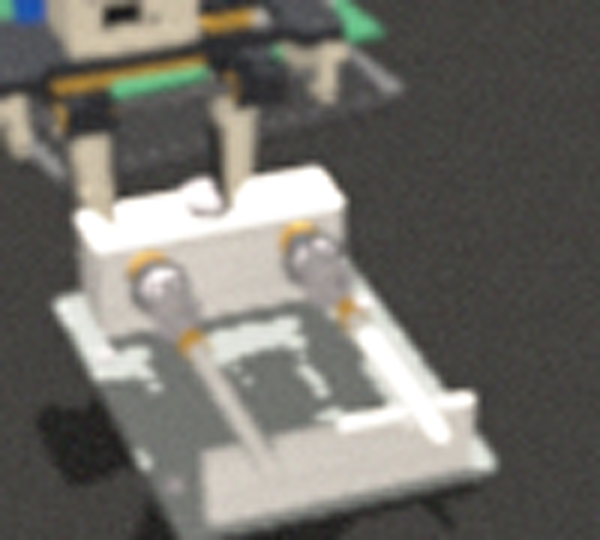

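Both lances are popped: hex b is now at (192,343) with a gap to its sleeve. I'll pick lance b first.

drive_tool:
  commands:
    - [[0,0,0],[-4,-0.1,-1.2],0.1]
    - [[0,0,0],[-8,-0.2,-1.2],0.1]
    - [[0,0,0],[-11.5,-0.2,0],0.1]
    - [[0,0,0],[-11.5,-0.2,3],0.1]
    - [[0,0,0],[-11.5,-0.2,6],0.1]
    - [[0,0,0],[-11.5,-0.2,7.5],0.1]
    - [[0,0,0],[-11.5,-0.2,7.5],0.1]
    - [[0,0,0],[-11.5,-0.2,7.5],-0.95]
    - [[0,0,0],[-11.5,-0.2,7.5],-0.95]
    - [[0,0,0],[-11.5,-0.2,7.5],-0.95]
    - [[0,0,0],[-11.5,-0.2,7.5],-0.95]
    - [[0,0,0],[-11.5,-0.2,7.5],-0.95]
    - [[0,0,0],[-11.5,-0.2,7.5],-0.95]
    - [[0,0,0],[-11.5,-0.2,7.5],-0.95]
  newtons: 20

```text
clock: 11.82
position: [0.4611, 0.1849, 0.0281]
ee_rot: [2.052, 2.378, 0.001]
force: [0.2, -0.6, 1.0]
width: 0.113
gripper_force: 20.0
```

```bash
python3 -c "
from h import *
s,R=st();print(R.T@s['force'],MX@(s['position']-MO),MY@(s['position']-MO))
"
```

```text
t11.82 pos [0.4611 0.1849 0.0281] x [-0.146  0.989  0.   ] y [0.989 0.146 0.001] z [ 0.001  0.    -1.   ] q [-0.07  0.57 -0.56  2.05  0.49  0.66 -0.81] F [ 0.2 -0.6  1. ] w 0.113 g 20.0
[-0.59919677  0.1291361  -0.96732318] 0.09149935201141178 -0.047751517843476164
```

drive_tool:
  commands:
    - [[0,0,0],[-0.5,0,0],-0.95]
    - [[0,0,0],[-1,0,0],-0.95]
    - [[0,0,0],[-1.5,0,0],-0.95]
    - [[0,0,0],[-2,0,0],-0.95]
    - [[0,0,0],[-2.1,0,0],-0.95]
    - [[0,0,0],[-2.1,0,-3],-0.95]
    - [[0,0,0],[-2.1,0,-7],-0.95]
    - [[0,0,0],[-2.1,0,-11],-0.95]
    - [[0,0,0],[-2.1,0,-12],-0.95]
    - [[0,0,0],[-2.1,0,-12],-0.95]
  newtons: 30

```text
clock: 12.65
position: [0.4653, 0.1641, 0.1504]
ee_rot: [2.052, 2.375, 0.006]
force: [0.2, 0.5, -1.3]
width: 0.107
gripper_force: 30.0
```

```bash
python3 -c "
from h import *
go(K(-.0275,-.084,.11),-RX)
"
```

```text
t12.65 pos [0.4653 0.1641 0.1504] x [-0.145  0.989 -0.   ] y [0.989 0.145 0.005] z [ 0.005  0.001 -1.   ] q [ 0.09  0.39 -0.69  1.95  0.32  0.91 -0.61] F [ 0.2  0.5 -1.3] w 0.107 g 30.0
turn [0.005, -0.0, 0.173] shift [-37.0, -10.5, 3.99]
```

drive_tool:
  commands:
    - [[0,0,0.02],[-4,-1.1,0],-0.95]
    - [[0,0,0.04],[-8,-2.3,0],-0.95]
    - [[0,0,0.06],[-12,-3.4,0],-0.95]
    - [[0,0,0.09],[-16,-4.5,0],-0.95]
    - [[0,0,0.12],[-20,-5.7,0],-0.95]
    - [[0,0,0.14],[-24,-6.8,0],-0.95]
    - [[0,0,0.17],[-28,-7.9,0],-0.95]
    - [[0,0,0.173],[-32,-9.1,0],-0.95]
    - [[0,0,0.173],[-35,-10,0],-0.95]
    - [[0,0,0.173],[-37,-10.5,2],-0.95]
    - [[0,0,0.173],[-37,-10.5,4],-0.95]
    - [[0,0,0.173],[-37,-10.5,4],-0.95]
    - [[0,0,0.173],[-37,-10.5,4],-0.95]
    - [[0,0,0.173],[-37,-10.5,4],-0.95]

```text
clock: 13.82
position: [0.4138, -0.2164, 0.1077]
ee_rot: [-2.248, -2.193, 0.0]
force: [-0.1, 0.3, -0.6]
width: 0.113
gripper_force: 30.0
```

```bash
python3 -c "
from h import *
s,R=st();p=s['position']-RO;print('rack',RX@p,RY@p)
im=cams.get_image('side');cv2.imwrite('pics/s6.png',im);t=cams.get_image('top');cv2.imwrite('pics/t6.png',t)
c=np.zeros((600,800,3),np.uint8);c[:460,:560]=crop('side',230,230,370,345,4,im);c[300:600,560:800]=crop('top',290,160,370,260,3,t)
cv2.imwrite('pics/c6.png',c)
"
```

```text
t13.82 pos [ 0.4138 -0.2164  0.1077] x [0.025 1.    0.001] y [ 1.    -0.025 -0.001] z [-0.001  0.001 -1.   ] q [ 0.78  0.39 -0.52  2.05  0.27  0.77  0.07] F [-0.1  0.3 -0.6] w 0.113 g 30.0
rack -0.02833550534362766 -0.08545275387330362
```

View pics/c6.png

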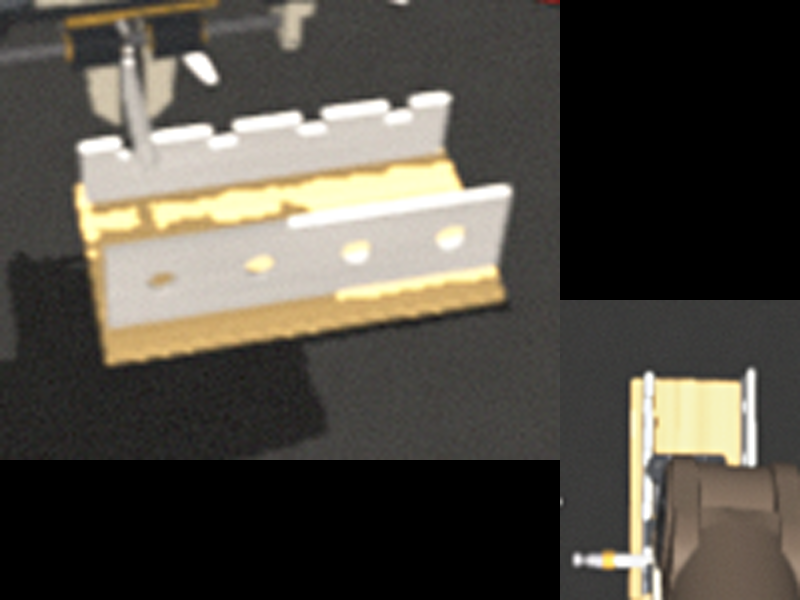

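The side crop shows lance b hanging above notch 1, with its tip at about (147,160). The eyelets are at about (162,280), (261,264), (356,251) and (450,238). I'll check these against the projected positions.

```bash
python3 -c "
from h import *
im=cv2.imread('pics/s6.png')
f=lambda p:((p-[230,230])*4+1.5).round(1).tolist()
print('eyelets',f(proj('side',[K(.054,y,.0515) for y in(-.084,-.028,.028,.084)])))
print('notch top mid front',f(proj('side',[K(-.0515,y,.0445) for y in(-.084,-.028,.028,.084)])))
print('plate top corners eyelet',f(proj('side',[K(.054,.118,.085),K(.054,-.118,.085)])))
s=readout.observe();R=Ro.from_rotvec(s['ee_rot']).as_matrix();g=s['position']-R[:,2]*.0219+R[:,0]*.0175
print('lance tip, mid',f(proj('side',[g-R[:,0]*.085,g])))
t=cv2.imread('pics/t6.png');q=lambda p:((p-[290,160])*3+1+[560,300]).round(1).tolist()
print('hex top',q(proj('top',[g+R[:,0]*.051,g+R[:,0]*.085])))
from m import *
m=yel(t,(290,240,312,255));n,l,tt,ce=cv2.connectedComponentsWithStats(m);print(ce[1:],tt[1:,4],onz('top',ce[1:],s['position'][2]+.022)); print(g+R[:,0]*.051)
"
```

```text
eyelets [[157.4, 288.2], [256.0, 272.6], [352.5, 257.2], [447.0, 242.2]]
notch top mid front [[126.7, 157.7], [217.0, 144.7], [305.6, 132.0], [392.5, 119.4]]
plate top corners eyelet [[511.3, 194.3], [94.3, 258.8]]
lance tip, mid [[150.2, 172.5], [123.9, 62.5]]
hex top [[608.6, 559.4], [574.1, 558.9]]
[[305.56521739 246.04347826]] [23] [[ 0.41653761 -0.14721997  0.13042826]]
[ 0.4162712  -0.14815385  0.13030659]
```

```bash
python3 -c "
from h import *
im=cv2.imread('pics/s6.png').max(2).astype(int)
for v in range(246,274,2): print(v,'col252:',im[v,252:276].tolist())
s=readout.observe();R=Ro.from_rotvec(s['ee_rot']).as_matrix();g=s['position']-R[:,2]*.0219+R[:,0]*.0175
print(proj('side',[g-R[:,0]*k for k in(0,.03,.05,.085)]).round(1))
for v in(256,258,260,262,264,266): print(v,'col250+:',im[v,250:345:1].tolist())
" | cut -c1-480
```

```text
246 col252: [77, 85, 97, 105, 114, 122, 130, 121, 148, 210, 220, 166, 81, 93, 163, 199, 198, 202, 209, 211, 196, 160, 91, 72]
248 col252: [172, 196, 201, 209, 209, 210, 205, 176, 153, 185, 192, 163, 103, 90, 160, 201, 209, 207, 208, 206, 187, 141, 79, 61]
250 col252: [153, 197, 211, 209, 207, 207, 205, 175, 148, 185, 200, 184, 145, 107, 156, 201, 205, 207, 210, 204, 177, 117, 73, 67]
252 col252: [158, 203, 213, 207, 210, 208, 202, 181, 147, 186, 200, 196, 164, 130, 160, 198, 207, 208, 206, 207, 174, 105, 69, 68]
254 col252: [125, 183, 203, 207, 208, 208, 204, 177, 149, 180, 197, 197, 184, 167, 165, 197, 207, 208, 210, 204, 174, 105, 65, 69]
256 col252: [97, 154, 200, 207, 209, 210, 204, 176, 127, 146, 190, 197, 192, 184, 183, 201, 209, 202, 182, 140, 94, 75, 69, 70]
258 col252: [73, 102, 147, 176, 197, 206, 204, 178, 119, 131, 180, 203, 200, 189, 189, 188, 181, 144, 94, 70, 67, 69, 66, 73]
260 col252: [70, 67, 67, 81, 97, 126, 160, 163, 114, 105, 151, 191, 200, 194, 173, 130, 86, 66, 68, 59, 65, 65, 67, 64]
262 col252: [71, 68, 62, 62, 66, 61, 69, 68, 62, 79, 133, 186, 204, 198, 182,
[... 2856 characters left out ...]
 213, 211, 211, 212, 211, 216, 220, 217, 212, 216, 210, 209, 212, 208, 214, 212, 218, 212, 211, 209, 214, 212, 214, 213, 214, 216, 211, 214, 212, 211, 211, 214, 213, 211, 213, 214, 209, 214, 213, 205, 172, 105, 66, 66, 6
266 col250+: [255, 255, 255, 255, 255, 255, 255, 255, 255, 255, 175, 87, 79, 133, 190, 210, 212, 204, 202, 215, 213, 211, 209, 211, 210, 213, 212, 211, 210, 210, 216, 220, 246, 255, 255, 254, 251, 247, 236, 222, 216, 217, 213, 212, 212, 215, 211, 214, 216, 211, 214, 210, 215, 214, 210, 215, 214, 212, 213, 215, 215, 216, 218, 213, 214, 215, 215, 210, 212, 212, 210, 212, 212, 210, 213, 213, 212, 209, 216, 212, 212, 213, 211, 210, 216, 215, 215, 214, 212, 209, 171, 103, 69, 66,
```

```bash
sed -i 's/RO=np.array(\[.4985,/RO=np.array([.5005,/' h.py; python3 -c "
from h import *
go(K(-.0275,-.084,.034),-RX)"
```

```text
t13.92 pos [ 0.4146 -0.2166  0.1084] x [ 0.024  1.    -0.   ] y [ 1.    -0.024  0.001] z [ 0.001 -0.    -1.   ] q [ 0.78  0.38 -0.52  2.05  0.27  0.77  0.07] F [ 0.  -0.3  0.6] w 0.107 g 30.0
turn [0.001, 0.0, 0.003] shift [-0.05, 0.26, 7.44]
```

drive_tool:
  commands:
    - [[0,0,0],[0,0.35,2],-0.95]
    - [[0,0,0],[0,0.35,4],-0.95]
    - [[0,0,0],[0,0.35,5],-0.95]
    - [[0,0,0],[0,0.35,5.6],-0.95]
    - [[0,0,0],[0,0.35,6.2],-0.95]
    - [[0,0,0],[0,0.35,6.6],-0.95]
    - [[0,0,0],[0,0.35,6.9],-0.95]
    - [[0,0,0],[0,0.35,7.1],-0.95]
    - [[0,0,0],[0,0.35,7.1],-0.95]
    - [[0,0,0],[0,0.35,7.1],-0.95]

```text
clock: 14.75
position: [0.4177, -0.2175, 0.037]
ee_rot: [2.25, 2.192, 0.0]
force: [0.2, 0.6, -1.2]
width: 0.109
gripper_force: 30.0
```

```bash
python3 -c "
from h import *
go(K(-.0275,-.084,.029),-RX);s,R=st();p=s['position']-RO;print('rack',RX@p,RY@p,R.T@s['force'],s['ft_torque'])
im=cams.get_image('side');cv2.imwrite('pics/c7.png',crop('side',240,245,350,320,7,im))
"
```

```text
t14.75 pos [ 0.4177 -0.2175  0.037 ] x [ 0.026  1.    -0.   ] y [ 1.    -0.026  0.   ] z [ 0. -0. -1.] q [ 0.71  0.5  -0.45  2.11  0.38  0.61 -0.03] F [ 0.2  0.6 -1.2] w 0.109 g 30.0
turn [0.0, 0.0, 0.001] shift [0.03, -0.04, 0.8]
t14.75 pos [ 0.4177 -0.2175  0.037 ] x [ 0.026  1.    -0.   ] y [ 1.    -0.026  0.   ] z [ 0. -0. -1.] q [ 0.71  0.5  -0.45  2.11  0.38  0.61 -0.03] F [ 0.2  0.6 -1.2] w 0.109 g 30.0
rack -0.027205727394150947 -0.08358494201585707 [0.59624469 0.17817126 1.16888768] [-0.06926576 -0.14117718 -0.02635803]
```

View pics/c7.png

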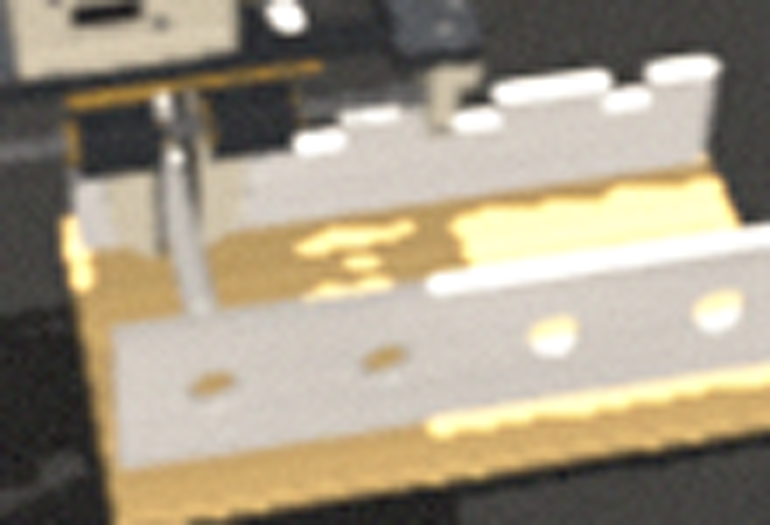

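The crop shows lance b in notch 1 with its tip near the eyelet plate, at (205,305), in line with eyelet 1 at (213,385). I'll lower it fully and slide it in.

drive_tool:
  commands:
    - [[0,0,0],[0,0,0.3],-0.95]
    - [[0,0,0],[0,0,0.6],-0.95]
    - [[0,0,0],[0,0,0.75],-0.95]
    - [[0,0,0],[0,0,0.75],-0.95]
    - [[0,0,0],[-0.4,0,0.75],-0.95]
    - [[0,0,0],[-0.8,0,0.75],-0.95]
    - [[0,0,0],[-1.2,0,0.75],-0.95]
    - [[0,0,0],[-1.6,0,0.75],-0.95]
    - [[0,0,0],[-1.6,0,0.75],-0.95]

```text
clock: 15.55
position: [0.417, -0.2347, 0.0292]
ee_rot: [2.252, 2.19, -0.001]
force: [-0.4, 0.0, -1.7]
width: 0.111
gripper_force: 30.0
```

```bash
python3 -c "
from h import *
s,R=st();p=s['position']-RO;print('rack',RX@p,RY@p,R.T@s['force'],s['ft_torque'])
"
```

```text
t15.55 pos [ 0.417  -0.2347  0.0292] x [ 0.028  1.    -0.001] y [ 1.    -0.028  0.   ] z [ 0.    -0.001 -1.   ] q [ 0.74  0.52 -0.44  2.1   0.39  0.6  -0.01] F [-0.4  0.  -1.7] w 0.111 g 30.0
rack -0.009998662909444053 -0.0838020531350043 [-0.00924398 -0.41858906  1.72109288] [-0.04004475 -0.05033571  0.02636834]
```

drive_tool:
  commands:
    - [[0,0,0],[-0.5,0,0],-0.95]
    - [[0,0,0],[-1,0,0],-0.95]
    - [[0,0,0],[-1.3,0,0],-0.95]
    - [[0,0,0],[-1.5,0,0],-0.95]
    - [[0,0,0],[-1.6,0,0],-0.95]
    - [[0,0,0],[-1.7,0,0],-0.95]
    - [[0,0,0],[-1.8,0,0],-0.95]
    - [[0,0,0],[-1.8,0,0],-0.95]
  newtons: 10

```text
clock: 16.22
position: [0.4166, -0.2515, 0.0292]
ee_rot: [2.25, 2.192, -0.0]
force: [-0.4, 0.1, 0.1]
width: 0.114
gripper_force: 10.0
```

```bash
cat >> h.py <<'E'
def rk():
    s,R=st();p=s['position']-RO;print('rack',(RX@p).round(4),(RY@p).round(4),'Ftool',(R.T@s['force']).round(1),s['ft_torque'].round(2))
E
python3 -c "
from h import *; from m import *
rk()
t=cams.get_image('top');m=yel(t,(295,240,316,256));n,l,tt,ce=cv2.connectedComponentsWithStats(m);print(ce[1:],tt[1:])
for p in proj('top',[K(-.063,-.084,.05),K(-.0575,-.084,.05),K(-.065,-.084,.05)]):print(p)
print(t[243:252,296:320].max(2))
"
```

```text
t16.22 pos [ 0.4166 -0.2515  0.0292] x [ 0.026  1.    -0.   ] y [ 1.    -0.026  0.   ] z [ 0. -0. -1.] q [ 0.77  0.53 -0.44  2.08  0.39  0.61  0.03] F [-0.4  0.1  0.1] w 0.114 g 10.0
rack 0.0068 -0.0837 Ftool [ 0.  -0.4 -0.1] [-0.05 -0.03 -0.02]
[[313.80952381 247.47619048]] [[313 240   3  16  21]]
[314.99458835 247.54800149]
[316.76660101 247.57870906]
[314.35023765 247.53684208]
[[ 60  61  61  63  59  60  60  60  61  59  59  58  61  60  58  55  62 177
  255 250 245 214 255 255]
 [ 61  60  60  61  64  62  59  60  59  60  57  55  59  59  56  53  61 170
  255 250 243 209 252 255]
 [ 61  59  63  62  59  60  62  60  67  89  87  60  59  76  87  86  84 159
  243 244 235 208 234 236]
 [ 61  56  60  63  59  59  61  60 102 165 163 119 109 142 168 171 167 193
  239 241 237 233 238 239]
 [ 59  61  57  63  63  63  59  59 137 235 239 205 198 227 240 241 241 243
  250 249 248 248 255 251]
 [ 59  62  59  62  62  60  58  61 142 243 246 235 234 245 250 249 251 248
  251 249 248 248 255 251]
 [ 58  63  61  61  59  61  57  60 116 190 181 145 141 176 208 214 214 231
  251 248 247 247 254 249]
 [ 61  62  62  61  61  62  60  59  70  99  88  55  53  80 102 105 113 177
  238 236 222 225 255 252]
 [ 60  62  60  62  59  62  60  61  56  55  55  53  52  56  53  50  84 192
  252 247 226 204 255 255]]
```

```bash
python3 -c "
from h import *; from m import *
t=cams.get_image('top');print(t[246:250,300:322].mean(0).round().astype(int).tolist())
p=onz('top',[(303.7,247.5)],.05)[0];print((p-RO)@RX,(p-RO)@RY)
"
```

```text
[[58, 58, 59], [61, 61, 62], [57, 57, 58], [61, 62, 62], [125, 124, 126], [203, 201, 204], [194, 192, 195], [171, 168, 171], [166, 164, 165], [182, 179, 183], [213, 211, 214], [219, 216, 219], [219, 212, 214], [209, 216, 228], [141, 226, 248], [103, 226, 247], [100, 223, 245], [174, 230, 244], [251, 245, 245], [248, 246, 245], [239, 240, 240], [240, 242, 243]]
-0.09805749042156449 -0.08445674445650561
```

drive_tool:
  commands:
    - [[0,0,0],[-0.1,0,0],-0.95]
    - [[0,0,0],[-0.2,0,0],-0.95]
    - [[0,0,0],[-0.2,0,0],-0.95]

```text
clock: 16.57
position: [0.4165, -0.2526, 0.0291]
ee_rot: [-2.249, -2.192, -0.001]
force: [0.3, 3.8, -0.7]
width: 0.112
gripper_force: 10.0
```

```bash
python3 -c "
from h import *
rk()"
```

```text
t16.57 pos [ 0.4165 -0.2526  0.0291] x [0.025 1.    0.001] y [ 1.    -0.025 -0.   ] z [-0.     0.001 -1.   ] q [ 0.77  0.53 -0.45  2.08  0.39  0.61  0.03] F [ 0.3  3.8 -0.7] w 0.112 g 10.0
rack 0.0079 -0.0838 Ftool [3.8 0.2 0.7] [ 0.84 -0.12  0.02]
```

Contact at 3.8 N means the hex is against the plate. I'll back off 1 mm, release and lift.

drive_tool:
  commands:
    - [[0,0,0],[0.1,0,0],-0.95]
    - [[0,0,0],[0.1,0,0],-0.95]
    - [[0,0,0],[0.1,0,0],-0.4]
    - [[0,0,0],[0.1,0,0],-0.4]
    - [[0,0,0],[0.1,0,0],-0.4]
    - [[0,0,0],[0.1,0,-2],-0.4]
    - [[0,0,0],[0.1,0,-6],-0.4]
    - [[0,0,0],[0.1,0,-10],-0.4]
    - [[0,0,0],[0.1,0,-12],-0.4]
    - [[0,0,0],[0.1,0,-12],-0.4]

```text
clock: 17.4
position: [0.4193, -0.2537, 0.1539]
ee_rot: [2.245, 2.186, 0.003]
force: [0.5, -0.6, -0.5]
width: 0.301
gripper_force: 0.0
```

```bash
python3 -c "
from h import *
go(M(.090,.045,.12),-MX)"
```

```text
t17.40 pos [ 0.4193 -0.2537  0.1539] x [ 0.026  1.    -0.004] y [ 1.    -0.026  0.007] z [ 0.007 -0.004 -1.   ] q [ 0.87  0.35 -0.55  1.96  0.24  0.89  0.17] F [ 0.5 -0.6 -0.5] w 0.301 g 0.0
turn [0.006, 0.005, -0.173] shift [45.71, 12.11, 3.29]
```

drive_tool:
  commands:
    - [[0,0,-0.02],[4,1.1,0],0]
    - [[0,0,-0.06],[8,2.2,0],0]
    - [[0,0,-0.1],[12,3.2,0],0]
    - [[0,0,-0.14],[16,4.3,0],0]
    - [[0,0,-0.173],[20,5.4,0],0]
    - [[0,0,-0.173],[24,6.4,0],0]
    - [[0,0,-0.173],[28,7.5,0],0]
    - [[0,0,-0.173],[32,8.5,0],0]
    - [[0,0,-0.173],[36,9.6,0],0]
    - [[0,0,-0.173],[40,10.7,0],0]
    - [[0,0,-0.173],[43,11.5,0],0]
    - [[0,0,-0.173],[45.7,12.1,1],0]
    - [[0,0,-0.173],[45.7,12.1,3.3],0]
    - [[0,0,-0.173],[45.7,12.1,3.3],0]
    - [[0,0,-0.173],[45.7,12.1,3.3],0]
    - [[0,0,-0.173],[45.7,12.1,3.3],0]

```text
clock: 18.73
position: [0.5496, 0.2001, 0.1164]
ee_rot: [2.054, 2.377, -0.001]
force: [0.6, -0.7, 0.8]
width: 0.504
gripper_force: 0.0
```

```bash
python3 -c "
from h import *
go(M(.090,.045,.029),-MX)"
```

```text
t18.73 pos [0.5496 0.2001 0.1164] x [-0.145  0.989 -0.001] y [ 0.989  0.145 -0.   ] z [-0.    -0.001 -1.   ] q [-0.01  0.56 -0.62  1.76  0.39  0.94 -0.65] F [ 0.6 -0.7  0.8] w 0.504 g 0.0
turn [-0.0, 0.001, -0.001] shift [-0.05, 0.3, 8.74]
```

drive_tool:
  commands:
    - [[0,0,0],[0,0.3,3],0]
    - [[0,0,0],[0,0.3,6],0]
    - [[0,0,0],[0,0.3,8],0]
    - [[0,0,0],[0,0.3,8.7],0]
    - [[0,0,0],[0,0.3,8.7],0]
    - [[0,0,0],[0,0.3,8.7],-0.95]
    - [[0,0,0],[0,0.3,8.7],-0.95]
    - [[0,0,0],[0,0.3,8.7],-0.95]
    - [[0,0,0],[0,0.3,8.7],-0.95]
    - [[0,0,0],[0,0.3,8.7],-0.95]
    - [[0,0,0],[0,0.3,8.7],-0.95]
    - [[0,0,0],[0,0.3,8.7],-0.95]
  newtons: 30

```text
clock: 19.73
position: [0.5527, 0.2018, 0.0296]
ee_rot: [2.052, 2.378, 0.001]
force: [-0.9, 0.1, 3.0]
width: 0.108
gripper_force: 30.0
```

```bash
python3 -c "
from h import *
s,R=st();print(R.T@s['force'],MX@(s['position']-MO),MY@(s['position']-MO))"
```

```text
t19.73 pos [0.5527 0.2018 0.0296] x [-0.146  0.989  0.   ] y [0.989 0.146 0.001] z [ 0.001  0.    -1.   ] q [-0.06  0.67 -0.55  1.82  0.48  0.78 -0.72] F [-0.9  0.1  3. ] w 0.108 g 30.0
[ 0.2240771  -0.90563891 -2.96700718] 0.08817191714741605 0.04534282431031277
```

drive_tool:
  commands:
    - [[0,0,0],[-0.5,0,0],-0.95]
    - [[0,0,0],[-1,0,0],-0.95]
    - [[0,0,0],[-1.5,0,0],-0.95]
    - [[0,0,0],[-2,0,0],-0.95]
    - [[0,0,0],[-2.1,0,0],-0.95]
    - [[0,0,0],[-2.1,0,-3],-0.95]
    - [[0,0,0],[-2.1,0,-7],-0.95]
    - [[0,0,0],[-2.1,0,-11],-0.95]
    - [[0,0,0],[-2.1,0,-12],-0.95]
    - [[0,0,0],[-2.1,0,-12],-0.95]

```text
clock: 20.57
position: [0.5573, 0.1812, 0.1524]
ee_rot: [2.051, 2.375, 0.007]
force: [-0.1, -0.1, -0.5]
width: 0.112
gripper_force: 30.0
```

```bash
python3 -c "
from h import *
go(K(-.031,-.028,.11),-RX)
"
```

```text
t20.57 pos [0.5573 0.1812 0.1524] x [-0.145  0.989  0.   ] y [0.989 0.145 0.005] z [ 0.005  0.001 -1.   ] q [ 0.04  0.52 -0.64  1.73  0.36  1.01 -0.59] F [-0.1 -0.1 -0.5] w 0.112 g 30.0
turn [0.005, -0.001, 0.173] shift [-38.0, -14.1, 4.15]
```

drive_tool:
  commands:
    - [[0,0,0.02],[-3.9,-1.4,0],-0.95]
    - [[0,0,0.04],[-7.6,-2.8,0],-0.95]
    - [[0,0,0.06],[-11.4,-4.2,0],-0.95]
    - [[0,0,0.09],[-15.2,-5.6,0],-0.95]
    - [[0,0,0.12],[-19,-7,0],-0.95]
    - [[0,0,0.14],[-22.8,-8.5,0],-0.95]
    - [[0,0,0.17],[-26.6,-9.9,0],-0.95]
    - [[0,0,0.173],[-30.4,-11.3,0],-0.95]
    - [[0,0,0.173],[-34.2,-12.7,0],-0.95]
    - [[0,0,0.173],[-37,-13.8,0],-0.95]
    - [[0,0,0.173],[-38,-14.1,2],-0.95]
    - [[0,0,0.173],[-38,-14.1,4],-0.95]
    - [[0,0,0.173],[-38,-14.1,4],-0.95]
    - [[0,0,0.173],[-38,-14.1,4],-0.95]
    - [[0,0,0.173],[-38,-14.1,4],-0.95]

```text
clock: 21.82
position: [0.4716, -0.2149, 0.1092]
ee_rot: [-2.248, -2.193, 0.0]
force: [-0.1, 0.3, -0.9]
width: 0.109
gripper_force: 30.0
```

```bash
python3 -c "
from h import *
go(K(-.031,-.028,.0375),-RX);rk()
"
```

```text
t21.82 pos [ 0.4716 -0.2149  0.1092] x [0.025 1.    0.001] y [ 1.    -0.025 -0.001] z [-0.001  0.001 -1.   ] q [ 0.73  0.46 -0.55  1.93  0.32  0.83 -0.01] F [-0.1  0.3 -0.9] w 0.109 g 30.0
turn [-0.001, -0.001, 0.002] shift [-0.04, 0.18, 7.17]
t21.82 pos [ 0.4716 -0.2149  0.1092] x [0.025 1.    0.001] y [ 1.    -0.025 -0.001] z [-0.001  0.001 -1.   ] q [ 0.73  0.46 -0.55  1.93  0.32  0.83 -0.01] F [-0.1  0.3 -0.9] w 0.109 g 30.0
rack -0.0313 -0.0297 Ftool [ 0.3 -0.1  0.9] [-0.01 -0.13  0.02]
```

drive_tool:
  commands:
    - [[0,0,0],[0,0.2,2],-0.95]
    - [[0,0,0],[0,0.2,4],-0.95]
    - [[0,0,0],[0,0.2,5],-0.95]
    - [[0,0,0],[0,0.2,5.6],-0.95]
    - [[0,0,0],[0,0.2,6.2],-0.95]
    - [[0,0,0],[0,0.2,6.6],-0.95]
    - [[0,0,0],[0,0.2,6.9],-0.95]
    - [[0,0,0],[0,0.2,7.1],-0.95]
    - [[0,0,0],[0,0.2,7.1],-0.95]
    - [[0,0,0],[0,0.2,7.1],-0.95]

```text
clock: 22.65
position: [0.4739, -0.2158, 0.0385]
ee_rot: [2.25, 2.192, 0.0]
force: [0.5, 0.6, -0.8]
width: 0.106
gripper_force: 30.0
```

```bash
python3 -c "
from h import *
go(K(-.031,-.028,.030),-RX);rk()
"
```

```text
t22.65 pos [ 0.4739 -0.2158  0.0385] x [ 0.026  1.    -0.   ] y [ 1.    -0.026  0.   ] z [ 0. -0. -1.] q [ 0.68  0.56 -0.49  1.99  0.4   0.69 -0.08] F [ 0.5  0.6 -0.8] w 0.106 g 30.0
turn [0.0, 0.0, 0.001] shift [0.05, -0.05, 0.85]
t22.65 pos [ 0.4739 -0.2158  0.0385] x [ 0.026  1.    -0.   ] y [ 1.    -0.026  0.   ] z [ 0. -0. -1.] q [ 0.68  0.56 -0.49  1.99  0.4   0.69 -0.08] F [ 0.5  0.6 -0.8] w 0.106 g 30.0
rack -0.0305 -0.0275 Ftool [0.6 0.5 0.8] [-0.1 -0.1  0. ]
```

drive_tool:
  commands:
    - [[0,0,0],[0,0,0.3],-0.95]
    - [[0,0,0],[0,0,0.6],-0.95]
    - [[0,0,0],[0,0,0.8],-0.95]
    - [[0,0,0],[0,0,0.8],-0.95]
    - [[0,0,0],[-0.4,0,0.8],-0.95]
    - [[0,0,0],[-0.8,0,0.8],-0.95]
    - [[0,0,0],[-1.2,0,0.8],-0.95]
    - [[0,0,0],[-1.6,0,0.8],-0.95]
    - [[0,0,0],[-1.6,0,0.8],-0.95]

```text
clock: 23.4
position: [0.4731, -0.2331, 0.0302]
ee_rot: [2.252, 2.19, -0.001]
force: [0.1, -0.4, 0.9]
width: 0.11
gripper_force: 30.0
```

```bash
python3 -c "
from h import *
rk()
"
```

```text
t23.40 pos [ 0.4731 -0.2331  0.0302] x [ 0.028  1.    -0.001] y [ 1.    -0.028 -0.   ] z [-0.    -0.001 -1.   ] q [ 0.7   0.58 -0.48  1.98  0.41  0.68 -0.06] F [ 0.1 -0.4  0.9] w 0.11 g 30.0
rack -0.0132 -0.0278 Ftool [-0.4  0.1 -0.9] [-0.09 -0.11 -0.  ]
```

drive_tool:
  commands:
    - [[0,0,0],[-0.5,0,0],-0.95]
    - [[0,0,0],[-1,0,0],-0.95]
    - [[0,0,0],[-1.3,0,0],-0.95]
    - [[0,0,0],[-1.5,0,0],-0.95]
    - [[0,0,0],[-1.6,0,0],-0.95]
    - [[0,0,0],[-1.7,0,0],-0.95]
    - [[0,0,0],[-1.8,0,0],-0.95]
    - [[0,0,0],[-1.9,0,0],-0.95]
    - [[0,0,0],[-1.9,0,0],-0.95]
  newtons: 10

```text
clock: 24.15
position: [0.4728, -0.2508, 0.0302]
ee_rot: [2.25, 2.192, -0.0]
force: [0.3, 0.2, -0.5]
width: 0.113
gripper_force: 10.0
```

```bash
python3 -c "
from h import *
rk()
"
```

```text
t24.15 pos [ 0.4728 -0.2508  0.0302] x [ 0.026  1.    -0.   ] y [ 1.    -0.026  0.   ] z [ 0. -0. -1.] q [ 0.73  0.59 -0.48  1.96  0.41  0.69 -0.03] F [ 0.3  0.2 -0.5] w 0.113 g 10.0
rack 0.0046 -0.0276 Ftool [0.2 0.3 0.5] [-0.04 -0.1  -0.02]
```

drive_tool:
  commands:
    - [[0,0,0],[-0.1,0,0],-0.95]
    - [[0,0,0],[-0.2,0,0],-0.95]
    - [[0,0,0],[-0.2,0,0],-0.95]

```text
clock: 24.4
position: [0.4727, -0.2519, 0.0301]
ee_rot: [-2.249, -2.192, -0.001]
force: [0.0, 4.0, -0.8]
width: 0.115
gripper_force: 10.0
```

```bash
python3 -c "
from h import *
rk()"
```

```text
t24.40 pos [ 0.4727 -0.2519  0.0301] x [0.025 1.    0.001] y [ 1.    -0.025 -0.   ] z [-0.     0.001 -1.   ] q [ 0.74  0.59 -0.48  1.96  0.41  0.69 -0.02] F [ 0.   4.  -0.8] w 0.115 g 10.0
rack 0.0057 -0.0276 Ftool [ 4.  -0.1  0.8] [ 0.72 -0.1  -0.02]
```

drive_tool:
  commands:
    - [[0,0,0],[0.1,0,0],-0.95]
    - [[0,0,0],[0.1,0,0],-0.95]
    - [[0,0,0],[0.1,0,0],-0.4]
    - [[0,0,0],[0.1,0,0],-0.4]
    - [[0,0,0],[0.1,0,0],-0.4]
    - [[0,0,0],[0.1,0,-2],-0.4]
    - [[0,0,0],[0.1,0,-6],-0.4]
    - [[0,0,0],[0.1,0,-10],-0.4]
    - [[0,0,0],[0.1,0,-12],-0.4]
    - [[0,0,0],[0.1,0,-12],-0.4]

```text
clock: 25.23
position: [0.4756, -0.2527, 0.1552]
ee_rot: [2.245, 2.187, 0.004]
force: [1.3, -0.1, 0.9]
width: 0.299
gripper_force: 0.0
```

```bash
cat > loose.py <<'E'
from h import *; from m import *
im=cams.get_image("top");si=cams.get_image("side")
g=im.max(2);m=(g>110).astype(np.uint8)
n,l,s,ce=cv2.connectedComponentsWithStats(m)
for i in range(1,n):
    if 150<s[i,4]<450 and 180<ce[i][0]<312 and 160<ce[i][1]<300:
        P=onz("top",np.argwhere(l==i)[:,::-1],.0065)[:,:2];c=P.mean(0);v=np.linalg.svd(P-c,full_matrices=False)[2][0];t=(P-c)@v;a,b=t.min(),t.max()
        if v[1]>0:v,a,b=-v,-b,-a
        print("loose px",ce[i].round(1),"mid",(c+v*(a+b)/2).round(4),"v",v.round(4),"len",round(b-a,4),"col",im[l==i].mean(0).round())
k,l2,s2,c2=cv2.connectedComponentsWithStats(yel(im,(215,170,312,270)))
print("hex",[(s2[i,4],onz("top",c2[i],.0065)[0].round(4)) for i in range(1,k)])
cv2.imwrite("pics/tl.png",im);cv2.imwrite("pics/sl.png",si)
st()
E
python3 loose.py
```

```text
loose px [250.6 192.7] mid [0.602  0.0183] v [ 0.4991 -0.8665] len 0.1747 col [202. 211. 215.]
loose px [264.3 234.5] mid [ 0.4649 -0.024 ] v [ 0.2964 -0.9551] len 0.174 col [201. 210. 213.]
hex [(np.int32(16), array([0.5763, 0.0632, 0.0065])), (np.int32(19), array([0.4496, 0.0255, 0.0065]))]
t25.33 pos [ 0.4731 -0.2522  0.1511] x [ 0.027  1.    -0.001] y [ 1.    -0.027  0.002] z [ 0.002 -0.001 -1.   ] q [ 0.81  0.43 -0.57  1.85  0.28  0.94  0.09] F [-0.7 -0.3 -0.4] w 0.301 g 0.0
```

```bash
python3 -c "
from h import *
go([.4693,-.0379,.08],[-.2964,.9551,0])"
```

```text
t25.33 pos [ 0.4731 -0.2522  0.1511] x [ 0.027  1.    -0.001] y [ 1.    -0.027  0.002] z [ 0.002 -0.001 -1.   ] q [ 0.81  0.43 -0.57  1.85  0.28  0.94  0.09] F [-0.7 -0.3 -0.4] w 0.301 g 0.0
turn [0.001, 0.002, -0.328] shift [21.43, -0.96, 7.07]
```

drive_tool:
  commands:
    - [[0,0,-0.05],[4,-0.2,0],0]
    - [[0,0,-0.1],[8,-0.4,0],0]
    - [[0,0,-0.18],[12,-0.5,0],0]
    - [[0,0,-0.25],[16,-0.7,1],0]
    - [[0,0,-0.33],[20,-0.9,3],0]
    - [[0,0,-0.328],[21.4,-1,6],0]
    - [[0,0,-0.328],[21.4,-1,7],0]
    - [[0,0,-0.328],[21.4,-1,7],0]
    - [[0,0,-0.328],[21.4,-1,7],0]
    - [[0,0,-0.328],[21.4,-1,7],0]

```text
clock: 26.17
position: [0.4686, -0.0388, 0.0805]
ee_rot: [1.865, 2.528, -0.001]
force: [-0.5, 0.4, -0.1]
width: 0.498
gripper_force: 0.0
```

```bash
python3 -c "
from h import *
go([.4693,-.0379,.0025],[-.2964,.9551,0])
im=cams.get_image('side');cv2.imwrite('pics/c8.png',crop('side',215,170,335,260,6,im))
from m import *
print(proj('side',[[.4649,-.0236,.0065],[.4647-.051*.2964,-.0232+.051*.955,.0065],[.4693,-.0379,.0065]]).round(1))
n,l,t,ce=cv2.connectedComponentsWithStats(yel(im,(230,190,330,250)));print(t[1:,4],ce[1:].round(1))
"
```

```text
t26.17 pos [ 0.4686 -0.0388  0.0805] x [-0.295  0.955 -0.   ] y [ 0.955  0.295 -0.   ] z [-0. -0. -1.] q [ 0.47  0.46 -0.65  2.07  0.41  0.74 -0.14] F [-0.5  0.4 -0.1] w 0.498 g 0.0
turn [-0.0, 0.0, -0.001] shift [0.06, 0.09, 7.8]
[[267.3 232. ]
 [258.8 221.8]
 [269.8 235.1]]
[41  5  1 10 23 17] [[263.3 193.9]
 [283.2 191.8]
 [284.  195. ]
 [256.1 202. ]
 [296.9 206.7]
 [257.9 220.4]]
```

View pics/c8.png

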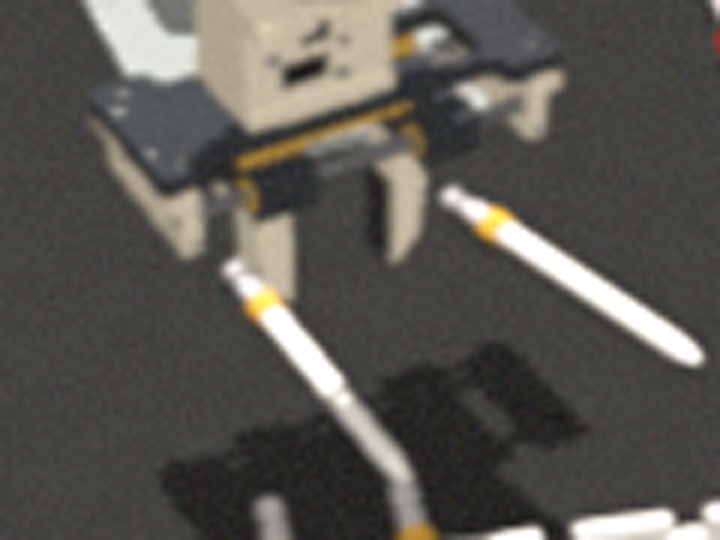

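The crop shows the gripper above the near lance, whose hex is at (262,303), and the other lance clear at (580,270). I'll descend and grip.

drive_tool:
  commands:
    - [[0,0,0],[0.05,0.1,3],0]
    - [[0,0,0],[0.05,0.1,5],0]
    - [[0,0,0],[0.05,0.1,6.5],0]
    - [[0,0,0],[0.05,0.1,7.3],0]
    - [[0,0,0],[0.05,0.1,7.7],0]
    - [[0,0,0],[0.05,0.1,7.7],0]
    - [[0,0,0],[0.05,0.1,7.7],-0.95]
    - [[0,0,0],[0.05,0.1,7.7],-0.95]
    - [[0,0,0],[0.05,0.1,7.7],-0.95]
    - [[0,0,0],[0.05,0.1,7.7],-0.95]
    - [[0,0,0],[0.05,0.1,7.7],-0.95]
    - [[0,0,0],[0.05,0.1,7.7],-0.95]
    - [[0,0,0],[0.05,0.1,7.7],-0.95]
  newtons: 30

```text
clock: 27.3
position: [0.4692, -0.0368, 0.0034]
ee_rot: [1.862, 2.53, -0.0]
force: [-0.4, -0.4, 2.5]
width: 0.113
gripper_force: 30.0
```

```bash
python3 loose.py
```

```text
loose px [250.6 192.7] mid [0.6015 0.019 ] v [ 0.4986 -0.8668] len 0.173 col [202. 211. 214.]
loose px [257.8 216. ] mid [ 0.526  -0.0042] v [ 0.9255 -0.3788] len 0.1252 col [ 92. 107. 125.]
hex [(np.int32(17), array([0.5762, 0.0633, 0.0065])), (np.int32(19), array([0.4496, 0.0255, 0.0065]))]
t27.40 pos [ 0.4692 -0.0368  0.0034] x [-0.297  0.955 -0.   ] y [0.955 0.297 0.   ] z [ 0. -0. -1.] q [ 0.37  0.58 -0.54  2.13  0.55  0.57 -0.27] F [-1.1 -1.   3.9] w 0.108 g 30.0
```

drive_tool:
  commands:
    - [[0,0,0],[0,0,-2],-0.95]
    - [[0,0,0],[0,0,-6],-0.95]
    - [[0,0,0],[0,0,-10],-0.95]
    - [[0,0,0],[0,0,-14],-0.95]
    - [[0,0,0],[0,0,-15],-0.95]
    - [[0,0,0],[0,0,-15],-0.95]
    - [[0,0,0],[0,0,-15],-0.95]

```text
clock: 27.98
position: [0.4692, -0.0371, 0.1532]
ee_rot: [1.862, 2.529, -0.0]
force: [0.1, 0.3, -1.2]
width: 0.11
gripper_force: 30.0
```

```bash
python3 -c "
from h import *
go(K(-.031,.028,.12),-RX)"
```

```text
t27.98 pos [ 0.4692 -0.0371  0.1532] x [-0.297  0.955 -0.001] y [0.955 0.297 0.001] z [ 0.001 -0.001 -1.   ] q [ 0.54  0.36 -0.73  1.99  0.31  0.9  -0.04] F [ 0.1  0.3 -1.2] w 0.11 g 30.0
turn [0.001, 0.001, 0.328] shift [-18.94, 0.41, 3.34]
```

drive_tool:
  commands:
    - [[0,0,0.06],[-3.5,0.1,0],-0.95]
    - [[0,0,0.13],[-7,0.2,0],-0.95]
    - [[0,0,0.2],[-10.5,0.3,0],-0.95]
    - [[0,0,0.26],[-14,0.3,0],-0.95]
    - [[0,0,0.33],[-17.5,0.4,0],-0.95]
    - [[0,0,0.328],[-18.9,0.4,1],-0.95]
    - [[0,0,0.328],[-18.9,0.4,3],-0.95]
    - [[0,0,0.328],[-18.9,0.4,3],-0.95]
    - [[0,0,0.328],[-18.9,0.4,3],-0.95]
    - [[0,0,0.328],[-18.9,0.4,3],-0.95]

```text
clock: 28.82
position: [0.5288, -0.2146, 0.1227]
ee_rot: [-2.247, -2.193, 0.001]
force: [0.4, -0.1, 0.1]
width: 0.111
gripper_force: 30.0
```

```bash
python3 -c "
from h import *
go(K(-.031,.028,.056),-RX)
from m import *
t=cams.get_image('top');si=cams.get_image('side')
s=readout.observe();R=Ro.from_rotvec(s['ee_rot']).as_matrix();g=s['position']-R[:,2]*.003+R[:,0]*.0143
n,l,q,ce=cv2.connectedComponentsWithStats(yel(t,(290,185,316,256)));print(q[1:,4],ce[1:].round(1))
print('pred plug,hex',proj('top',[g+R[:,0]*.085,g+R[:,0]*.051]).round(1),'tip side',proj('side',[g-R[:,0]*.085]))
c=np.zeros((600,800,3),np.uint8);c[:450,:600]=crop('side',240,240,340,315,6,si);c[300:600,600:800]=crop('top',285,180,335,255,4,t)
cv2.imwrite('pics/c9.png',c)
"
```

```text
t28.82 pos [ 0.5288 -0.2146  0.1227] x [0.024 1.    0.001] y [ 1.    -0.024 -0.002] z [-0.001  0.001 -1.   ] q [ 0.69  0.52 -0.56  1.79  0.34  0.92 -0.04] F [ 0.4 -0.1  0.1] w 0.111 g 30.0
turn [-0.002, -0.001, 0.003] shift [-0.22, 0.07, 6.67]
[ 6 25 54] [[313.  192.5]
 [305.6 208.1]
 [313.7 233.1]]
pred plug,hex [[294.2 207.7]
 [305.6 207.9]] tip side [[319.22238934 265.74858882]]
```

View pics/c9.png

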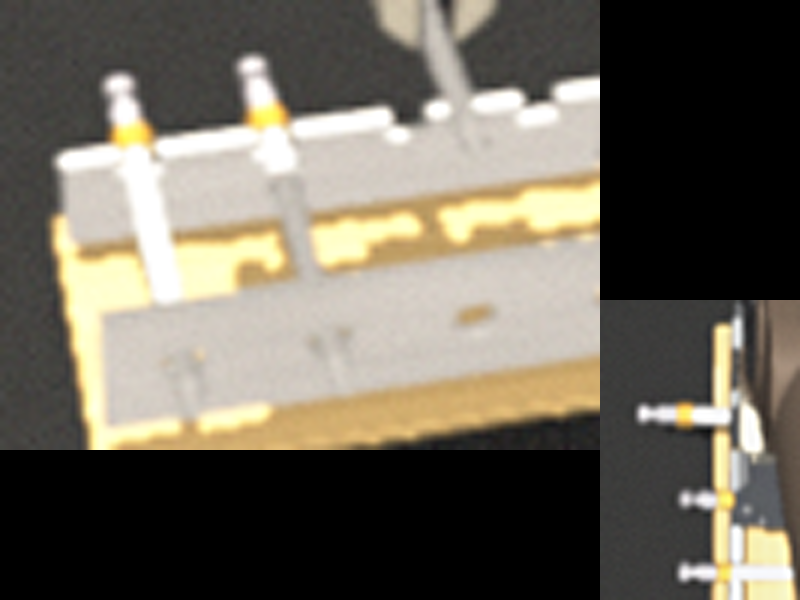

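The picture shows lances b and a stored in notches 1 and 2, with tips through the eyelets at (190,390) and (335,370). The third lance is above notch 3 and matches its predicted position. I'll lower it.

drive_tool:
  commands:
    - [[0,0,0],[-0.1,0.1,2],-0.95]
    - [[0,0,0],[-0.1,0.1,4],-0.95]
    - [[0,0,0],[-0.1,0.1,5],-0.95]
    - [[0,0,0],[-0.1,0.1,5.6],-0.95]
    - [[0,0,0],[-0.1,0.1,6.1],-0.95]
    - [[0,0,0],[-0.1,0.1,6.6],-0.95]
    - [[0,0,0],[-0.1,0.1,6.6],-0.95]
    - [[0,0,0],[-0.1,0.1,6.6],-0.95]

```text
clock: 29.58
position: [0.5304, -0.217, 0.0576]
ee_rot: [2.25, 2.192, 0.0]
force: [0.4, -0.3, -1.2]
width: 0.112
gripper_force: 30.0
```

```bash
python3 -c "
from h import *
go(K(-.031,.028,.0485),-RX);rk()
"
```

```text
t29.58 pos [ 0.5304 -0.217   0.0576] x [ 0.026  1.    -0.   ] y [ 1.    -0.026  0.   ] z [ 0. -0. -1.] q [ 0.66  0.6  -0.51  1.85  0.4   0.8  -0.09] F [ 0.4 -0.3 -1.2] w 0.112 g 30.0
turn [0.0, 0.0, 0.001] shift [0.02, -0.11, 0.91]
t29.58 pos [ 0.5304 -0.217   0.0576] x [ 0.026  1.    -0.   ] y [ 1.    -0.026  0.   ] z [ 0. -0. -1.] q [ 0.66  0.6  -0.51  1.85  0.4   0.8  -0.09] F [ 0.4 -0.3 -1.2] w 0.112 g 30.0
rack -0.0308 0.0291 Ftool [-0.3  0.4  1.2] [-0.05 -0.1  -0.03]
```

drive_tool:
  commands:
    - [[0,0,0],[0,-0.1,0.3],-0.95]
    - [[0,0,0],[0,-0.1,0.6],-0.95]
    - [[0,0,0],[0,-0.1,0.9],-0.95]
    - [[0,0,0],[0,-0.1,0.9],-0.95]
    - [[0,0,0],[-0.4,-0.1,0.9],-0.95]
    - [[0,0,0],[-0.8,-0.1,0.9],-0.95]
    - [[0,0,0],[-1.2,-0.1,0.9],-0.95]
    - [[0,0,0],[-1.6,-0.1,0.9],-0.95]
    - [[0,0,0],[-1.6,-0.1,0.9],-0.95]

```text
clock: 30.33
position: [0.5285, -0.2346, 0.0482]
ee_rot: [2.252, 2.19, -0.001]
force: [-0.9, 0.6, -0.3]
width: 0.105
gripper_force: 30.0
```

```bash
python3 -c "
from h import *
rk()
"
```

```text
t30.33 pos [ 0.5285 -0.2346  0.0482] x [ 0.028  1.    -0.001] y [ 1.    -0.028 -0.   ] z [-0.    -0.001 -1.   ] q [ 0.68  0.62 -0.5   1.84  0.41  0.79 -0.07] F [-0.9  0.6 -0.3] w 0.105 g 30.0
rack -0.0132 0.0277 Ftool [ 0.6 -0.9  0.3] [-0.08 -0.11  0.05]
```

drive_tool:
  commands:
    - [[0,0,0],[-0.5,0,0.1],-0.95]
    - [[0,0,0],[-1,0,0.1],-0.95]
    - [[0,0,0],[-1.3,0,0.1],-0.95]
    - [[0,0,0],[-1.5,0,0.1],-0.95]
    - [[0,0,0],[-1.6,0,0.1],-0.95]
    - [[0,0,0],[-1.7,0,0.1],-0.95]
    - [[0,0,0],[-1.8,0,0.1],-0.95]
    - [[0,0,0],[-1.9,0,0.1],-0.95]
    - [[0,0,0],[-2,0,0.1],-0.95]
    - [[0,0,0],[-2,0,0.1],-0.95]
  newtons: 10

```text
clock: 31.17
position: [0.5282, -0.2522, 0.0472]
ee_rot: [-2.249, -2.192, -0.001]
force: [-0.2, 2.4, -0.3]
width: 0.114
gripper_force: 10.0
```

```bash
python3 -c "
from h import *
rk()
"
```

```text
t31.17 pos [ 0.5282 -0.2522  0.0472] x [0.026 1.    0.001] y [ 1.    -0.026 -0.   ] z [-0.     0.001 -1.   ] q [ 0.7   0.63 -0.5   1.82  0.41  0.79 -0.04] F [-0.2  2.4 -0.3] w 0.114 g 10.0
rack 0.0045 0.0279 Ftool [ 2.4 -0.3  0.3] [ 0.52 -0.15  0.  ]
```

drive_tool:
  commands:
    - [[0,0,0],[0.1,0,0],-0.95]
    - [[0,0,0],[0.1,0,0],-0.95]
    - [[0,0,0],[0.1,0,0],-0.4]
    - [[0,0,0],[0.1,0,0],-0.4]
    - [[0,0,0],[0.1,0,0],-0.4]
    - [[0,0,0],[0.1,0,-2],-0.4]
    - [[0,0,0],[0.1,0,-6],-0.4]
    - [[0,0,0],[0.1,0,-10],-0.4]
    - [[0,0,0],[0.1,0,-10],-0.4]

```text
clock: 31.92
position: [0.5324, -0.2527, 0.1547]
ee_rot: [2.243, 2.186, 0.007]
force: [1.3, 0.4, -0.6]
width: 0.3
gripper_force: 0.0
```

```bash
python3 loose.py
```

```text
loose px [250.5 192.8] mid [0.6016 0.019 ] v [ 0.4979 -0.8672] len 0.173 col [202. 211. 214.]
hex [(np.int32(17), array([0.5762, 0.0633, 0.0065]))]
t32.02 pos [ 0.5293 -0.2525  0.1492] x [ 0.026  1.    -0.002] y [ 1.    -0.026  0.004] z [ 0.004 -0.002 -1.   ] q [ 0.75  0.51 -0.56  1.73  0.32  0.99  0.04] F [-1.7 -0.4 -1.3] w 0.304 g 0.0
```

```bash
python3 -c "
from h import *
go([.6091,.006,.08],[-.499,.8666,0])"
```

```text
t32.02 pos [ 0.5293 -0.2525  0.1492] x [ 0.026  1.    -0.002] y [ 1.    -0.026  0.004] z [ 0.004 -0.002 -1.   ] q [ 0.75  0.51 -0.56  1.73  0.32  0.99  0.04] F [-1.7 -0.4 -1.3] w 0.304 g 0.0
turn [0.003, 0.003, -0.549] shift [26.07, 7.26, 6.9]
```

drive_tool:
  commands:
    - [[0,0,-0.08],[3.7,1,0],0]
    - [[0,0,-0.16],[7.4,2,0],0]
    - [[0,0,-0.24],[11.2,3,0],0]
    - [[0,0,-0.32],[14.9,4.1,0],0]
    - [[0,0,-0.4],[18.6,5.2,0],0]
    - [[0,0,-0.48],[22.3,6.2,1],0]
    - [[0,0,-0.549],[26.1,7.3,3],0]
    - [[0,0,-0.549],[26.1,7.3,6],0]
    - [[0,0,-0.549],[26.1,7.3,6.9],0]
    - [[0,0,-0.549],[26.1,7.3,6.9],0]
    - [[0,0,-0.549],[26.1,7.3,6.9],0]

```text
clock: 32.93
position: [0.6072, 0.0058, 0.0774]
ee_rot: [-1.573, -2.718, 0.003]
force: [0.0, 0.3, 0.9]
width: 0.498
gripper_force: 0.0
```

```bash
python3 -c "
from h import *
go([.6091,.006,.0025],[-.499,.8666,0])
im=cams.get_image('side')
from m import *
print(proj('side',[[.5762,.0633,.0065]]).round(1))
n,l,t,ce=cv2.connectedComponentsWithStats(yel(im,(280,190,330,230)));print(t[1:,4],ce[1:].round(1))
cv2.imwrite('pics/c10.png',crop('side',250,160,350,250,6,im))
"
```

```text
t32.93 pos [0.6072 0.0058 0.0774] x [-0.498  0.867  0.001] y [ 0.867  0.498 -0.003] z [-0.002 -0.001 -1.   ] q [ 0.34  0.66 -0.66  1.73  0.49  0.92 -0.  ] F [0.  0.3 0.9] w 0.498 g 0.0
turn [-0.003, -0.001, -0.001] shift [-0.08, 0.2, 7.49]
[[297.3 208.1]]
[23] [[296.9 206.7]]
```

drive_tool:
  commands:
    - [[0,0,0],[-0.1,0.15,3],0]
    - [[0,0,0],[-0.1,0.15,5],0]
    - [[0,0,0],[-0.1,0.15,6.5],0]
    - [[0,0,0],[-0.1,0.15,7.1],0]
    - [[0,0,0],[-0.1,0.15,7.5],0]
    - [[0,0,0],[-0.1,0.15,7.5],0]
    - [[0,0,0],[-0.1,0.15,7.5],-0.95]
    - [[0,0,0],[-0.1,0.15,7.5],-0.95]
    - [[0,0,0],[-0.1,0.15,7.5],-0.95]
    - [[0,0,0],[-0.1,0.15,7.5],-0.95]
    - [[0,0,0],[-0.1,0.15,7.5],-0.95]
    - [[0,0,0],[-0.1,0.15,7.5],-0.95]
    - [[0,0,0],[-0.1,0.15,7.5],-0.95]
  newtons: 30

```text
clock: 34.07
position: [0.6098, 0.0069, 0.0034]
ee_rot: [1.572, 2.72, -0.0]
force: [-1.0, 0.0, 2.7]
width: 0.11
gripper_force: 29.9
```

```bash
python3 loose.py
```

```text
loose px [243.4 199. ] mid [0.5798 0.05  ] v [ 0.1355 -0.9908] len 0.0948 col [175. 191. 197.]
loose px [297.7 216.7] mid [ 0.5195 -0.1342] v [-0.6278 -0.7783] len 0.1413 col [ 84.  98. 115.]
hex [(np.int32(22), array([0.5775, 0.0637, 0.0065])), (np.int32(1), array([0.5742, 0.0212, 0.0065]))]
t34.17 pos [0.6098 0.0069 0.0034] x [-0.499  0.866 -0.   ] y [ 0.866  0.499 -0.   ] z [ 0. -0. -1.] q [ 0.3   0.75 -0.6   1.78  0.57  0.8  -0.07] F [-1.3  0.2  2.7] w 0.105 g 29.9
```

drive_tool:
  commands:
    - [[0,0,0],[0,0,-2],-0.95]
    - [[0,0,0],[0,0,-6],-0.95]
    - [[0,0,0],[0,0,-10],-0.95]
    - [[0,0,0],[0,0,-14],-0.95]
    - [[0,0,0],[0,0,-15],-0.95]
    - [[0,0,0],[0,0,-15],-0.95]
    - [[0,0,0],[0,0,-15],-0.95]

```text
clock: 34.75
position: [0.6098, 0.0066, 0.1531]
ee_rot: [1.572, 2.719, -0.0]
force: [-0.3, 0.0, -2.5]
width: 0.109
gripper_force: 29.9
```

```bash
python3 -c "
from h import *
go(K(-.031,.084,.12),-RX)"
```

```text
t34.75 pos [0.6098 0.0066 0.1531] x [-0.499  0.866 -0.001] y [0.866 0.499 0.   ] z [ 0.001 -0.001 -1.   ] q [ 0.37  0.58 -0.71  1.66  0.42  1.06  0.06] F [-0.3  0.  -2.5] w 0.109 g 29.9
turn [0.0, 0.001, 0.55] shift [-18.26, -13.35, 3.32]
```

drive_tool:
  commands:
    - [[0,0,0.1],[-3,-2.2,0],-0.95]
    - [[0,0,0.2],[-6,-4.4,0],-0.95]
    - [[0,0,0.3],[-9,-6.6,0],-0.95]
    - [[0,0,0.4],[-12,-8.8,0],-0.95]
    - [[0,0,0.5],[-15,-11,0],-0.95]
    - [[0,0,0.55],[-17,-12.4,0],-0.95]
    - [[0,0,0.55],[-18.3,-13.3,1],-0.95]
    - [[0,0,0.55],[-18.3,-13.3,3],-0.95]
    - [[0,0,0.55],[-18.3,-13.3,3],-0.95]
    - [[0,0,0.55],[-18.3,-13.3,3],-0.95]
    - [[0,0,0.55],[-18.3,-13.3,3],-0.95]

```text
clock: 35.67
position: [0.586, -0.2161, 0.1227]
ee_rot: [-2.246, -2.194, -0.001]
force: [0.0, -0.3, -0.3]
width: 0.108
gripper_force: 30.0
```

```bash
python3 -c "
from h import *
go(K(-.031,.084,.056),-RX);rk()
from m import *
t=cams.get_image('top')
s=readout.observe();R=Ro.from_rotvec(s['ee_rot']).as_matrix();g=s['position']-R[:,2]*.003+R[:,0]*.0146
n,l,q,ce=cv2.connectedComponentsWithStats(yel(t,(290,180,316,256)));print(q[1:,4],ce[1:].round(1))
print('pred plug,hex',proj('top',[g+R[:,0]*.085,g+R[:,0]*.051]).round(1))
"
```

```text
t35.67 pos [ 0.586  -0.2161  0.1227] x [0.024 1.    0.002] y [ 1.    -0.024 -0.001] z [-0.001  0.002 -1.   ] q [ 0.63  0.6  -0.55  1.66  0.36  0.99 -0.06] F [ 0.  -0.3 -0.3] w 0.108 g 30.0
turn [-0.001, -0.002, 0.003] shift [-0.23, -0.06, 6.67]
t35.67 pos [ 0.586  -0.2161  0.1227] x [0.024 1.    0.002] y [ 1.    -0.024 -0.001] z [-0.001  0.002 -1.   ] q [ 0.63  0.6  -0.55  1.66  0.36  0.99 -0.06] F [ 0.  -0.3 -0.3] w 0.108 g 30.0
rack -0.0332 0.0847 Ftool [-0.3  0.1  0.3] [-0.04 -0.16  0.04]
[20  6  3 55] [[305.5 189.5]
 [314.7 194.2]
 [313.  207. ]
 [313.8 232.7]]
pred plug,hex [[294.2 189. ]
 [305.5 189.2]]
```

drive_tool:
  commands:
    - [[0,0,0],[-0.1,-0.12,2],-0.95]
    - [[0,0,0],[-0.1,-0.12,4],-0.95]
    - [[0,0,0],[-0.1,-0.12,5],-0.95]
    - [[0,0,0],[-0.1,-0.12,5.6],-0.95]
    - [[0,0,0],[-0.1,-0.12,6.1],-0.95]
    - [[0,0,0],[-0.1,-0.12,6.6],-0.95]
    - [[0,0,0],[-0.1,-0.12,6.6],-0.95]
    - [[0,0,0],[-0.1,-0.12,6.6],-0.95]

```text
clock: 36.38
position: [0.5851, -0.2189, 0.0577]
ee_rot: [2.251, 2.191, 0.0]
force: [-0.2, -0.4, -0.7]
width: 0.102
gripper_force: 30.0
```

```bash
python3 -c "
from h import *
go(K(-.031,.084,.0485),-RX);rk()
"
```

```text
t36.38 pos [ 0.5851 -0.2189  0.0577] x [ 0.027  1.    -0.   ] y [ 1.    -0.027  0.001] z [ 0.001 -0.    -1.   ] q [ 0.61  0.67 -0.51  1.71  0.41  0.87 -0.1 ] F [-0.2 -0.4 -0.7] w 0.102 g 30.0
turn [0.001, 0.0, 0.0] shift [0.07, 0.02, 0.92]
t36.38 pos [ 0.5851 -0.2189  0.0577] x [ 0.027  1.    -0.   ] y [ 1.    -0.027  0.001] z [ 0.001 -0.    -1.   ] q [ 0.61  0.67 -0.51  1.71  0.41  0.87 -0.1 ] F [-0.2 -0.4 -0.7] w 0.102 g 30.0
rack -0.0303 0.0838 Ftool [-0.4 -0.2  0.7] [-0.03 -0.09  0.01]
```

drive_tool:
  commands:
    - [[0,0,0],[0,0,0.3],-0.95]
    - [[0,0,0],[0,0,0.6],-0.95]
    - [[0,0,0],[0,0,0.9],-0.95]
    - [[0,0,0],[0,0,0.9],-0.95]
    - [[0,0,0],[-0.4,0,0.9],-0.95]
    - [[0,0,0],[-0.8,0,0.9],-0.95]
    - [[0,0,0],[-1.2,0,0.9],-0.95]
    - [[0,0,0],[-1.6,0,0.9],-0.95]
    - [[0,0,0],[-1.6,0,0.9],-0.95]

```text
clock: 37.13
position: [0.5841, -0.2367, 0.0482]
ee_rot: [2.253, 2.189, -0.001]
force: [0.1, 0.2, -1.3]
width: 0.105
gripper_force: 30.0
```

```bash
python3 -c "
from h import *
rk()
"
```

```text
t37.13 pos [ 0.5841 -0.2367  0.0482] x [ 0.029  1.    -0.001] y [ 1.    -0.029 -0.   ] z [-0.    -0.001 -1.   ] q [ 0.63  0.69 -0.5   1.7   0.42  0.86 -0.08] F [ 0.1  0.2 -1.3] w 0.105 g 30.0
rack -0.0125 0.0833 Ftool [0.2 0.1 1.3] [-0.04 -0.09 -0.03]
```

drive_tool:
  commands:
    - [[0,0,0],[-0.5,0.05,0.1],-0.95]
    - [[0,0,0],[-1,0.05,0.1],-0.95]
    - [[0,0,0],[-1.3,0.05,0.1],-0.95]
    - [[0,0,0],[-1.5,0.05,0.1],-0.95]
    - [[0,0,0],[-1.6,0.05,0.1],-0.95]
    - [[0,0,0],[-1.7,0.05,0.1],-0.95]
    - [[0,0,0],[-1.8,0.05,0.1],-0.95]
    - [[0,0,0],[-1.9,0.05,0.1],-0.95]
    - [[0,0,0],[-1.95,0.05,0.1],-0.95]
    - [[0,0,0],[-1.95,0.05,0.1],-0.95]
  newtons: 10

```text
clock: 37.97
position: [0.5843, -0.2546, 0.0473]
ee_rot: [2.251, 2.191, -0.0]
force: [-0.5, -1.2, -0.5]
width: 0.117
gripper_force: 10.0
```

```bash
python3 -c "
from h import *
rk()
"
```

```text
t37.97 pos [ 0.5843 -0.2546  0.0473] x [ 0.027  1.    -0.   ] y [ 1.    -0.027  0.   ] z [ 0. -0. -1.] q [ 0.66  0.7  -0.5   1.68  0.42  0.87 -0.05] F [-0.5 -1.2 -0.5] w 0.117 g 10.0
rack 0.0053 0.084 Ftool [-1.2 -0.5  0.5] [-0.02 -0.06  0.  ]
```

drive_tool:
  commands:
    - [[0,0,0],[-0.1,0,0],-0.95]
    - [[0,0,0],[-0.2,0,0],-0.95]
    - [[0,0,0],[-0.25,0,0],-0.95]
    - [[0,0,0],[-0.25,0,0],-0.95]

```text
clock: 38.3
position: [0.5843, -0.2556, 0.0471]
ee_rot: [-2.249, -2.191, -0.002]
force: [0.5, 5.3, -1.7]
width: 0.118
gripper_force: 10.0
```

```bash
python3 -c "
from h import *
rk()
"
```

```text
t38.30 pos [ 0.5843 -0.2556  0.0471] x [0.026 1.    0.002] y [ 1.    -0.026 -0.   ] z [-0.     0.002 -1.   ] q [ 0.66  0.7  -0.51  1.68  0.42  0.87 -0.05] F [ 0.5  5.3 -1.7] w 0.118 g 10.0
rack 0.0063 0.084 Ftool [5.3 0.3 1.7] [ 1.05 -0.12 -0.03]
```

Contact again. I'll back off, release, lift, and move clear of the rack so the cameras can see it.

drive_tool:
  commands:
    - [[0,0,0],[0.15,0,0],-0.95]
    - [[0,0,0],[0.15,0,0],-0.95]
    - [[0,0,0],[0.15,0,0],-0.4]
    - [[0,0,0],[0.15,0,0],-0.4]
    - [[0,0,0],[0.15,0,0],-0.4]
    - [[0,0,0],[0.15,0,-2],-0.4]
    - [[0,0,0],[0.15,0,-6],-0.4]
    - [[0,0,0],[0.15,0,-10],-0.4]
    - [[0,0,0],[0.15,0,-14],-0.4]
    - [[0,0,0],[4,0,-16],-0.4]
    - [[0,0,0],[8,-2,-16],-0.4]
    - [[0,0,0],[12,-4,-16],-0.4]
    - [[0,0,0],[16,-6,-16],-0.4]
    - [[0,0,0],[20,-8,-16],-0.4]
    - [[0,0,0],[24,-10,-16],-0.4]
    - [[0,0,0],[26,-12,-16],-0.4]
    - [[0,0,0],[26,-12,-16],-0.4]

```text
clock: 39.72
position: [0.4673, 0.0126, 0.2079]
ee_rot: [-2.241, -2.2, -0.0]
force: [0.1, -0.1, 0.2]
width: 0.301
gripper_force: 0.0
```

```bash
python3 -c "
from h import *
st();t=cams.get_image('top');s=cams.get_image('side')
c=np.zeros((600,800,3),np.uint8);c[:300,:400]=crop('side',240,240,340,315,4,s);c[:300,400:800]=crop('top',280,165,380,240,4,t)[:300,:400]
c[300:600,:]=cv2.resize(np.hstack([t,s]),(800,300));cv2.imwrite('pics/c11.png',c)
from m import *
n,l,q,ce=cv2.connectedComponentsWithStats(yel(t,(295,180,318,262)));print(q[1:],ce[1:].round(1))
for r,y in((.084,0),(.028,0),(-.028,0),(-.084,0)):
    u,v=proj('top',[K(-.097,r,.05)])[0];v=int(round(v));row=t[v-1:v+2,295:325].max(2).mean(0);i=np.argmax(row>125);x=295+i-(row[i]-125)/(row[i]-row[i-1]);p=onz('top',[(x,v)],.05)[0];print(r,'plug end px',round(x,1),v,'rack x',((p-RO)@RX).round(4))
"
```

```text
t39.72 pos [0.4673 0.0126 0.2079] x [0.019 1.    0.001] y [ 1.    -0.019 -0.001] z [-0.001  0.001 -1.   ] q [ 0.44  0.28 -0.71  1.92  0.21  1.01 -0.38] F [ 0.1 -0.1  0.2] w 0.301 g 0.0
[[316 186   1   1   1]
 [313 188   5  10  21]
 [313 206   1   3   3]
 [313 209   5  51 112]] [[316.  186. ]
 [315.6 192.9]
 [313.  207. ]
 [314.9 234.6]]
0.084 plug end px 305.1 194 rack x -0.0949
0.028 plug end px 305.2 212 rack x -0.0941
-0.028 plug end px 309.8 229 rack x -0.0794
-0.084 plug end px 305.8 247 rack x -0.0914
```

View pics/c11.png

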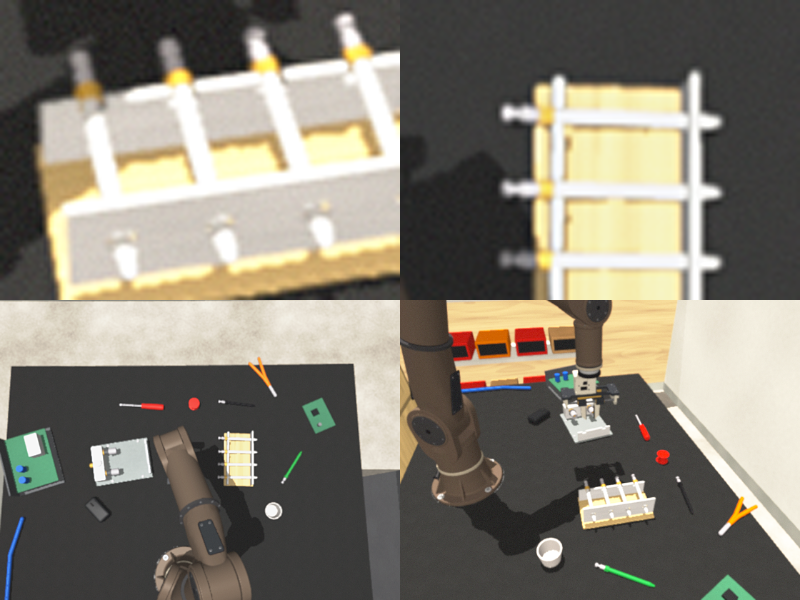

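The picture shows all four lances in their notches: hexes at the front plate, side crop (88,90), (178,77), (265,65) and (355,52), and tips through the eyelets. The bystanders look unmoved and the arm is clear, so I'm handing in.

```bash
python3 -c "
from cell import job
print(job.sign_off())"
```

```text
the job is handed in; nothing more can be done
None
```

Both couplers were released, all four lances were stored in the rack with their hexes close to the front plate, no bystander looked moved in the final pictures, and the job was handed in at about 40 s of robot time; sign-off returned no verdict.

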